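# Hang the loaded bracket level on the lipped pin

### The arm

A 6-joint arm with a two-finger parallel gripper is mounted at the origin on a cart in front of the work surface, level with it; the furniture and walls round the work are solid. World frame = base frame: x ahead of the robot, y to its left, z up, the work surface at z = 0. Lengths are in mm, angles in rad, forces in N, time in s.
With the tool pointing down it reaches from about 350 to 775 mm from the base axis. Payload 7.3 kg.
Tool frame: the origin (TCP) lies at the very end of the fingers, on their centre line; the grasp point (between the pads) lies 19 mm behind it; x points along the fingers, y is the direction in which the jaws open and shut, and the axes are right-handed (so a half turn about x gives the same grasp; the last joint's range is limited). The gripper opens to 92 mm and grips with 3 to 60 N. Pads are 19 mm wide; open, the fingers measure 130 mm over their backs; the gripper's body (75 mm by 190 mm) begins 47 mm behind the grasp point.
Start: joints at [0.969, 0.342, 1.524, -0, 1.275, -0.146], TCP at [231.086, 471.431, 198.641] pointing down, gripper open.
Joint ranges: [-2.53, 2.53], [-0.77, 2.02], [0.04, 2.7], [-1, 4.14], [0.28, 2.66], [-3.11, 3.11]. Speed limits (rad/s): [2.57, 2.57, 3.14, 3.14, 3.14, 3.14].

### API

Orientations are given as a unit quaternion [x, y, z, w].
In Python, from rig import observe, optics, ctrl gives the robot as it stands.
- The arm moves only by the shell command python3 -m creep 'ROWS' [FORCE]. ROWS is JSON, a list that holds one entry, the list of rows, each a list of 7 numbers: the finger opening in mm, from 0 to 91.8, then the shift along the world's x, y, z in mm, then the turn, a rotation vector about the world's x, y, z in rad. In form: [[[fingers, dx, dy, dz, wx, wy, wz], ...]]. A call has exactly 10 rows; each row is the pose to reach, as a shift and turn from the pose measured when the call began; what a row does not reach only later rows make up. A row lasts 1/8 s, in which the tool goes at most 62.5 mm and 10.7 degrees, less where a joint would pass 70% of its speed; a pose out of reach is approached as far as the arm can. A call with a gripper value outside its range is refused whole. The fingers move at their own pace and stop on an object; FORCE is the grip in N (left out, the last holds). Time passes only in rows, so rows that repeat a pose let the fingers close, or fill a call up. It gives the time, the measured TCP pose, the force and the opening at its end, in the units of the state.
- observe(): the state, without advancing time (a new reading comes with each control period).
- optics.capture(name): name is "side" or "top" or "wrist"; returns (picture, depth): 384x512x3 uint8, blue, green, red; 384x512 float32, mm along the optical axis (not along the pixel's ray), 0 where there is no reading.
- optics.camera_model(name): a dict with "fx", "fy", "cx", "cy" (pixels), "cam_to_world" (4x4, takes a point from camera to world coordinates). Camera axes: x right, y down, z forward; pixel columns grow to the right and rows downward; lengths in mm; the calibration is good to about 2 mm. A picture is of the moment at which its call begins: read the wrist's pose just before it. camera_model takes no time and is no camera call; for the wrist camera it gives the pose at the moment of the call.
- ctrl.hand_in(): hands the job in, once; it reports no verdict.
Trained networks look in the newest picture that a camera, given by its name, has taken for a name from the list of things; names that differ only in an ending like _2 or _b are one class to them, and where a whole thing is asked for, a point or a joint stands for the part that bears it (a point fixed in the world has none). Each returns a list of dicts, best first, with "conf" (0 to 1); they miss things now and then, are a little off and sometimes report something else, mostly with a low value. They report only what shows in the picture. A call takes as long as a camera call.
- optics.look_for(thing, camera): "rect" ([left, top, right, bottom] in pixels, round what is visible of it).
- optics.silhouettes(thing, camera): "pixels" (384x512 bool, what is visible of it) and "rect" ([left, top, right, bottom] in pixels, round what is visible of it).
- optics.mark_of(thing, camera): "point" ([column, row] in pixels: a listed point, or the origin of a listed thing).
The state is a dict: "time": time; "q": joint angles; "joint_vel": joint speeds; "effort": joint torques, N m; "tool_pos": TCP position; "eef_rot": TCP orientation; "ft_force": force on the tool from outside, world axes, zero at the start; "ft_torque": the same for the moment, N m; "grip_width": finger opening in mm.
Only numpy, scipy, OpenCV 4.12 (cv2) and the standard library are available. Lean on these libraries where they do the work, as an engineer would, in place of code of your own. Each camera call takes 0.05 s, during which the arm holds its last target.

### The job

Take the slotted bracket out of the wooden cradle and hang it on the pin of the hook stand by the slot at which it hangs level: lift the slot over the pin's upturned end and lower it until it rests on the pin behind that lip. The housing is loaded unevenly inside, so find the right slot by feel or by a trial hang, leave the bracket hanging free and still, and leave the grey box, the sanding block and the spanner where they are.

Things in the scene. Friction and masses are not known exactly. Their poses are not given: they have to be found in the camera images.
- bracket: Aluminium plate 10 mm thick (its x), 130 wide (y -65 to 65), z -22 to 46 (top edge), with five upright slots through along x, each 9 wide, 17 high, centred at z 0, y -30, -15, 0, 15, 30. Leg on the +y side (y 29 to 65) down to a closed housing. 0.52 to 0.68 kg. Origin: middle slot's centre, half thickness; z from housing to top edge. Starts in the cradle, z leaning 25 deg from vertical.
- grip_spot (a point): On the bracket, at half thickness, 27.5 mm above the middle slot's centre: middle of the plain upper band of the plate, z 9 to 46 of the bracket and 130 mm long, free on both faces; the place to grip it, across the 10 mm thickness. Axes as the bracket's.
- housing_mid (a point): Centre of the bracket's grey housing, 28 x 124 x 50 mm, 125 mm below the slot row. A heavy core is fixed inside at an unseen place along y, so the balance point of the whole bracket lies anywhere from 30 mm to the -y side to 32 mm to the +y side of the middle slot, 96 to 106 mm below the slot row, at half thickness.
- cradle: Fixed wooden easel, origin on the bench right under the bracket's origin (168 mm above it, within 6 mm in y); bracket's y along the cradle's y, its top leaning 25 deg toward the cradle's -x (front). Base x -40 to 110, 150 wide. Back rest ends 60 mm below the slot row, ledge and a lip (14 mm over the housing's foot, 2.5 mm gap) below: draw the bracket out along its own z.
- hook: Fixed hook stand: steel base 90 x 80 x 10 mm, a square post of 14 mm that ends 222 mm above the bench, and near its top a level round pin that points along the stand's -x. Origin: centre of the base's underside; z up.
- pin_mid (a point): On the axis of the level pin, 215 mm above the bench, midway along it; axes as the stand's. The pin, 5 mm thick, runs along x: toward +x clear for 27 mm, then a collar 13 mm in diameter and at 33 mm the post; toward -x straight for 30 mm, then it turns up into the lip.
- lip_top (a point): Top of the rounded lip at the pin's free end, 8.5 mm above the pin's axis and 33 mm from pin_mid toward -x; the lip is 5 mm thick and its foremost point is 35.5 mm from pin_mid.
- grey_box: Bystander: closed grey box 62 x 102 x 34 mm lying on the bench near the hook stand.
- sanding_block: Bystander: sanding block 60 x 100 x 32 mm on the bench to the right.
- spanner_1: Bystander: steel spanner 192 x 31 x 6 mm lying on the bench in front of the tool case.

How it is judged:
By the outcome, as a careful person would: the job done as asked, in the order asked, and still so for the second after the job is handed in, with the robot touching nothing.
It also fails if it takes over 58 s, if anything falls off the work surface, if the arm or the gripper's body presses on something with over 40 N, if the wrist force passes 120 N, or if a joint passes its speed limit or range.

## Working session

There is one attempt and no reset: what is moved stays moved. The work goes in short steps, Python scripts to look and compute and a shell command to move; the robot and the scene stay as the last step left them, time stands still between calls to the robot, and variables do not carry over. Pictures are saved under pics/ and viewed, and the job is handed in when it is done.

```bash
ls; mkdir -p pics; python3 - <<'E'
from rig import observe, optics, ctrl
import cv2, numpy as np
print(observe())
for n in ("side","top","wrist"):
    p,d=optics.capture(n); cv2.imwrite(f"pics/a_{n}.png",p); m=optics.camera_model(n); np.save(f"pics/d_{n}.npy",d)
    print(n,m["fx"],m["fy"],m["cx"],m["cy"],np.round(m["cam_to_world"],3).tolist())
    for t in ("bracket","grip_spot","housing_mid","cradle","hook","pin_mid","lip_top"):
        r=optics.mark_of(t,n)
        print(t,[(np.round(x["point"],1).tolist(),round(x["conf"],2)) for x in r[:2]])
E
```

```text
pics
{'time': 0.0, 'q': array([ 9.69029625e-01,  3.42710227e-01,  1.52501887e+00,  5.68356559e-06,
        1.27538704e+00, -1.45997093e-01]), 'joint_vel': array([-0.00034807, -0.00039632, -0.00034358,  0.00194385,  0.00066003,
       -0.00021232]), 'effort': array([ 1.18110063e-03, -4.31243169e+01, -2.44219190e+01,  7.17825419e-02,
        5.60674549e-02, -1.39058270e-04]), 'tool_pos': array([230.80180792, 471.04828588, 197.9508305 ]), 'eef_rot': array([ 0.15924762,  0.68902373, -0.16024906,  0.6886267 ]), 'ft_force': array([-0.05785498, -0.14083546, -0.6077047 ]), 'ft_torque': array([-0.00302481,  0.02006584, -0.02341437]), 'grip_width': 92.25352775923322}
side 357.08969929950797 357.08969929950797 261.20690881466476 189.65331261168205 [[0.958, -0.199, 0.208, 266.783], [-0.288, -0.623, 0.728, -920.198], [-0.015, -0.757, -0.654, 867.241], [0.0, 0.0, 0.0, 1.0]]
bracket [([237.5, 135.0], 0.9), ([262.0, 228.6], 0.55)]
grip_spot [([231.0, 134.5], 0.9)]
housing_mid [([251.4, 159.3], 0.55)]
cradle [([237.4, 171.3], 0.84)]
hook [([271.6, 276.3], 0.82)]
pin_mid [([260.9, 230.9], 0.71)]
lip_top [([242.0, 233.3], 0.8)]
top 435.3692103284561 435.3692103284561 262.8382375641659 194.44820369057493 [[0.008, -0.981, 0.195, 217.086], [-1.0, -0.009, -0.002, -109.977], [0.004, -0.195, -0.981, 1610.484], [0.0, 0.0, 0.0, 1.0]]
bracket [([179.6, 199.3], 0.96)]
grip_spot [([175.2, 199.9], 0.57), ([329.9, 218.8], 0.37)]
housing_mid [([184.0, 191.1], 0.85)]
cradle [([187.1, 208.5], 0.82)]
hook [([369.3, 178.6], 0.62), ([319.8, 218.0], 0.6)]
pin_mid []
lip_top [([333.5, 226.7], 0.72), ([187.3, 208.8], 0.64)]
wrist 274.2357564098416 274.2357564098416 253.03696694521787 190.9056876769018 [[0.44, 0.86, 0.26, 159.544], [0.898, -0.42, -0.129, 505.832], [-0.001, 0.29, -0.957, 386.245], [0.0, 0.0, 0.0, 1.0]]
bracket []
grip_spot []
housing_mid []
cradle []
hook []
pin_mid []
lip_top []
```

```bash
python3 - <<'E'
import cv2
a=cv2.imread("pics/a_side.png");
cv2.imwrite("pics/a_side_c.png",cv2.resize(a[90:310,150:350],None,fx=2.7,fy=2.7,interpolation=cv2.INTER_CUBIC))
a=cv2.imread("pics/a_top.png");
cv2.imwrite("pics/a_top_c.png",cv2.resize(a[150:260,140:400],None,fx=3,fy=3,interpolation=cv2.INTER_CUBIC))
E
cat > h.py <<'E'
import numpy as np
from rig import observe, optics, ctrl
from scipy.spatial.transform import Rotation as R
def ray(n,uv,m=None):
    m=m or optics.camera_model(n); T=np.array(m["cam_to_world"])
    d=T[:3,:3]@np.array([(uv[0]-m["cx"])/m["fx"],(uv[1]-m["cy"])/m["fy"],1.]); return T[:3,3],d
def atz(n,uv,z):
    o,d=ray(n,uv); return o+d*(z-o[2])/d[2]
def tri(a,b):
    A=np.zeros((3,3));B=np.zeros(3);rs=[ray(*a),ray(*b)]
    for o,d in rs:
        d=d/np.linalg.norm(d);P=np.eye(3)-np.outer(d,d);A+=P;B+=P@o
    x=np.linalg.solve(A,B)
    return x,[np.linalg.norm(np.cross(x-o,d/np.linalg.norm(d))) for o,d in rs]
def proj(n,p,m=None):
    m=m or optics.camera_model(n); T=np.linalg.inv(np.array(m["cam_to_world"])); q=T[:3,:3]@np.asarray(p)+T[:3,3]
    return np.array([m["fx"]*q[0]/q[2]+m["cx"],m["fy"]*q[1]/q[2]+m["cy"]])
def cloud(n,d,box=None):
    m=optics.camera_model(n);T=np.array(m["cam_to_world"])
    v,u=np.mgrid[0:384,0:512]; P=np.stack([(u-m["cx"])/m["fx"]*d,(v-m["cy"])/m["fy"]*d,d],-1)
    return P@T[:3,:3].T+T[:3,3]
E
python3 - <<'E'
from h import *
np.set_printoptions(precision=1,suppress=True)
print("br",tri(("side",[237.5,135]),("top",[179.6,199.3])))
print("grip",tri(("side",[231,134.5]),("top",[175.2,199.9])))
print("cr",atz("side",[237.4,171.3],0),atz("top",[187.1,208.5],0))
print("hook",atz("side",[271.6,276.3],0),atz("top",[319.8,218],0),atz("top",[325,217],0))
print("lip",tri(("side",[242,233.3]),("top",[333.5,226.7])),atz("side",[242,233.3],223.5),atz("top",[333.5,226.7],223.5))
print("pin",atz("side",[260.9,230.9],215))
print("top pin ends",atz("top",[333.3,208.5],215),atz("top",[333.5,228],215))
for n,(u0,u1,v0,v1) in {"top":(150,210,175,225),"side":(215,275,125,185)}.items():
    d=np.load(f"pics/d_{n}.npy");C=cloud(n,d)
    print(n,(d==0).mean())
    for v in range(v0,v1,4): print(v,[ "%d,%d,%d"%tuple(C[v,u]) for u in range(u0,u1,5)])
E
```

```text
br (array([488.3, 165.4, 174.8]), [np.float64(4.048015733676675), np.float64(4.048015733676766)])
grip (array([477. , 181. , 172.6]), [np.float64(5.341123699683169), np.float64(5.3411236996829725)])
cr [485.  180.4  -0. ] [481.9 169.6   0. ]
hook [ 461. -332.    0.] [ 450.3 -327.     0. ] [ 454.2 -346.5    0. ]
lip (array([ 386.1, -340.6,  219.9]), [np.float64(4.465905257068433), np.float64(4.465905257068353)]) [ 381.  -344.1  223.5] [ 390.2 -340.3  223.5]
pin [ 429.  -342.8  215. ]
top pin ends [ 450.7 -342.5  215. ] [ 387.  -341.6  215. ]
top 0.003972371419270833
175 ['610,317,-3', '609,297,0', '608,276,7', '611,259,-3', '611,240,-2', '610,220,1', '609,201,4', '612,183,-5', '611,164,-1', '611,145,-2', '612,126,-3', '608,105,11']
179 ['594,315,-2', '595,297,-4', '594,276,0', '595,258,-3', '591,236,13', '592,217,11', '592,198,12', '592,179,13', '592,161,13', '591,141,15', '591,122,16', '593,104,12']
183 ['580,316,-7', '577,293,6', '577,274,6', '578,256,3', '568,228,45', '567,208,51', '570,192,41', '571,174,37', '571,156,38', '571,137,37', '570,118,41', '576,103,15']
187 ['563,313,-2'
[... 3527 characters left out ...]
58,100', '578,49,103']
169 ['403,221,0', '421,211,3', '440,205,3', '456,182,16', '475,179,14', '494,170,16', '502,117,53', '504,49,102', '522,47,100', '538,41,100', '555,35,100', '571,27,102']
173 ['398,195,1', '416,186,3', '435,181,2', '451,159,15', '469,152,16', '488,149,13', '501,120,32', '498,26,103', '514,21,103', '532,18,101', '548,13,100', '563,3,104']
177 ['392,164,5', '410,158,6', '430,159,0', '448,153,0', '463,128,16', '482,123,15', '500,117,15', '492,5,102', '509,1,101', '525,-3,101', '541,-9,102', '558,-12,100']
181 ['388,142,3', '406,140,0', '425,134,1', '443,130,0', '457,103,17', '476,100,15', '495,100,10', '491,5,85', '503,-17,100', '518,-27,105', '535,-27,100', '550,-38,105']
```

```bash
python3 - <<'E'
from h import *
np.set_printoptions(precision=2,suppress=True)
d=np.load("pics/d_top.npy");C=cloud("top",d)
r=optics.silhouettes("bracket","top"); 
# newest top picture
m=r[0]["pixels"]; print(r[0]["conf"],r[0]["rect"])
P=C[m&(d>0)]; 
P=P[(P[:,2]>105)&(P[:,2]<225)]
n=None
A=np.c_[P[:,1],P[:,2],np.ones(len(P))]
w=np.ones(len(P),bool)
for _ in range(5):
    c=np.linalg.lstsq(A[w],P[w,0],rcond=None)[0]; e=P[:,0]-A@c; w=abs(e)<4
print(len(P),w.sum(),c,"x at y=170: z=168,209",c@[170,168,1],c@[170,209,1],e[w].std())
Q=P[w]; 
for z0 in (130,150,170,190,205): 
    q=Q[abs(Q[:,2]-z0)<10]; print(z0,len(q),q[:,1].min() if len(q) else 0,q[:,1].max() if len(q) else 0)
for v in range(196,207): 
    u=np.nonzero(m[v])[0]; 
    print(v,(u.min(),u.max(),atz("top",[u.min()-.5,v],205)[:2],atz("top",[u.max()+.5,v],205)[:2]) if len(u) else None)
Rt=np.array([[np.sin(np.radians(25)),np.cos(np.radians(25)),0],[0,0,-1],[-np.cos(np.radians(25)),np.sin(np.radians(25)),0]])
s=observe(); R0=R.from_quat(s["eef_rot"]); print("rv",(R.from_matrix(Rt)*R0.inv()).as_rotvec(),s["tool_pos"],s["time"])
E
```

```text
0.91 [156.6, 184.3, 201.6, 204.8]
343 284 [ -0.    -0.48 572.7 ] x at y=170: z=168,209 491.93328107041106 472.24747603264075 1.5769829265423354
130 17 203.39566741913922 236.67210269500453
150 35 110.00663364575173 238.18276517810642
170 62 109.77714561876441 236.5397815164073
190 55 109.67581812982179 237.12949362718774
205 104 109.96905531498102 238.67834475164165
196 (np.int64(160), np.int64(197), array([488.99, 226.41]), array([490.1 , 101.61]))
197 (np.int64(159), np.int64(197), array([485.61, 229.51]), array([486.75, 101.48]))
198 (np.int64(158), np.int64(197), array([482.24, 232.6 ]), array([483.4 , 101.35]))
199 (np.int64(157), np.int64(196), array([478.87, 235.7 ]), array([480.03, 104.51]))
200 (np.int64(156), np.int64(196), array([475.51, 238.79]), array([476.7 , 104.38]))
201 (np.int64(155), np.int64(196), array([472.15, 241.88]), array([473.36, 104.26]))
202 (np.int64(155), np.int64(195), array([468.82, 241.69]), array([470.  , 107.41]))
203 (np.int64(155), np.int64(194), array([465.49, 241.5 ]), array([466.64, 110.56]))
204 (np.int64(157), np.int64(164), array([462.22, 234.77]), array([462.45, 208.6 ]))
205 None
206 None
rv [ 0.24 -0.39 -1.1 ] [231.11 471.43 198.64] 1.25
```

```bash
python3 -m creep '[[[91.8,30,-40,15,0.03,-0.05,-0.14],[91.8,60,-80,30,0.06,-0.1,-0.28],[91.8,90,-120,40,0.09,-0.15,-0.42],[91.8,120,-160,46,0.12,-0.2,-0.56],[91.8,150,-200,46,0.15,-0.25,-0.7],[91.8,180,-245,46,0.18,-0.3,-0.84],[91.8,205,-275,46,0.21,-0.35,-0.97],[91.8,219,-296,46,0.24,-0.39,-1.1],[91.8,219,-296,46,0.24,-0.39,-1.1],[91.8,219,-296,46,0.24,-0.39,-1.1]]]' 60
python3 - <<'E'
from h import *
import cv2
np.set_printoptions(precision=3,suppress=True)
s=observe(); m=optics.camera_model("wrist"); p,d=optics.capture("wrist")
np.savez("pics/b.npz",d=d,T=m["cam_to_world"]); cv2.imwrite("pics/b_wrist.png",cv2.resize(p,None,fx=1.5,fy=1.5))
cv2.imwrite("pics/b_raw.png",p)
print(s["time"],s["tool_pos"],R.from_quat(s["eef_rot"]).as_matrix(),s["ft_force"],s["ft_torque"],s["q"])
for t in ("bracket","grip_spot"):
    for r in optics.mark_of(t,"wrist")[:2]: print(t,r)
E
```

```text
time: 2.5
tool_pos: [449.9, 175.9, 244.8]
eef_rot: [0.596, 0.38, -0.381, 0.596]
ft_force: [0.2, 0.3, 0.3]
grip_width: 91.5
2.5 [449.864 175.926 244.786] [[ 0.421  0.907 -0.002]
 [-0.003 -0.001 -1.   ]
 [-0.907  0.421  0.002]] [0.231 0.312 0.269] [-0.052  0.366 -0.026] [ 0.308  0.002  1.908 -0.178  0.824  0.403]
bracket {'point': [258.6, 186.5], 'conf': 0.6}
bracket {'point': [254.7, 162.0], 'conf': 0.35}
grip_spot {'point': [257.2, 197.0], 'conf': 0.67}
```

```bash
python3 - <<'E'
from h import *
import cv2
np.set_printoptions(precision=2,suppress=True)
z=np.load("pics/b.npz");d=z["d"];m=optics.camera_model("wrist");print(np.abs(np.array(m["cam_to_world"])-z["T"]).max())
C=cloud("wrist",d)
c,s=np.cos(np.radians(25)),np.sin(np.radians(25))
B=np.array([[c,0,-s],[0,1,0],[s,0,c]]);o=np.array([486,175,168])
f=lambda p:proj("wrist",o+B@np.array(p),m)
for p in ([-5,65,46],[5,65,46],[-5,-65,46],[5,-65,46],[0,0,46]): print(p,f(p))
p=cv2.imread("pics/b_raw.png"); 
for v in (130,150,170,190,210,230,250): print(v,p[v,240:274].mean(1).astype(int), C[v,254],C[v,258])
for u in (257,): print([(v,int(p[v,u].mean())) for v in range(110,150)])
cv2.imwrite("pics/b_c.png",cv2.resize(p[100:270,200:310],None,fx=4,fy=3.5))
E
```

```text
0.22096633289669398
[-5, 65, 46] [247.7  126.25]
[5, 65, 46] [260.1  126.26]
[-5, -65, 46] [248.4  267.32]
[5, -65, 46] [258.99 267.33]
[0, 0, 46] [253.79 202.37]
130 [174 169 163 143 115 106 119 129 135 148 184 222 242 247 248 247 247 247
 247 247 247 242 225 204 194 183 174 178 189 194 194 205 220 223] [466.27 237.11 210.51] [469.39 237.08 211.47]
150 [157 159 156 143 122 109 117 129 135 145 178 219 241 247 248 247 247 247
 247 247 247 241 225 205 195 186 175 179 192 201 210 220 225 224] [466.34 220.97 210.42] [468.91 221.11 212.66]
170 [158 160 160 150 133 127 153 180 193 194 200 221 241 247 247 247 247 247
 247 248 247 241 227 208 192 177 171 183 195 201 211 222 224 216] [466.56 204.03 210.03] [469.54 204.07 211.6 ]
190 [157 162 162 155 134 108 108 123 133 143 174 215 239 246 248 248 247 247
 247 248 246 238 221 201 181 162 164 184 195 198 210 224 225 215] [466.39 186.54 210.44] [469.6  186.48 211.72]
210 [154 162 162 156 138 122 115 112 100 104 134 165 182 188 188 189 190 190
 192 192 187 173 141 101  69  43  30  28  24  26  26  26  26  27] [466.34 168.22 210.61] [469.87 167.92 
[... 166 characters left out ...]
211.43] [470.21 148.38 210.98]
250 [156 156 156 155 155 155 155 154 153 155 163 176 185 188 189 188 188 189
 189 188 186 178 164 158 157 158 159 160 159 158 158 158 156 157] [466.76 128.37 209.87] [469.59 129.03 212.5 ]
[(110, 189), (111, 205), (112, 219), (113, 224), (114, 220), (115, 208), (116, 203), (117, 208), (118, 207), (119, 196), (120, 172), (121, 148), (122, 142), (123, 146), (124, 145), (125, 144), (126, 166), (127, 207), (128, 235), (129, 245), (130, 247), (131, 247), (132, 247), (133, 247), (134, 247), (135, 247), (136, 247), (137, 247), (138, 247), (139, 247), (140, 247), (141, 247), (142, 247), (143, 247), (144, 247), (145, 247), (146, 247), (147, 247), (148, 247), (149, 247)]
```

```bash
python3 -m creep '[[[40,6,-1.3,-12,0,0,0],[40,14,-1.3,-28,0,0,0],[40,22,-1.3,-44,0,0,0],[40,28,-1.3,-55.5,0,0,0],[40,31.5,-1.3,-62.4,0,0,0],[40,31.5,-1.3,-62.4,0,0,0],[0,31.5,-1.3,-62.4,0,0,0],[0,31.5,-1.3,-62.4,0,0,0],[0,31.5,-1.3,-62.4,0,0,0],[0,31.5,-1.3,-62.4,0,0,0]]]' 60
python3 - <<'E'
from h import *
np.set_printoptions(precision=3,suppress=True)
s=observe();print({k:s[k] for k in ("time","tool_pos","ft_force","ft_torque","grip_width")})
E
```

```text
time: 3.9
tool_pos: [481.5, 174.9, 182.7]
eef_rot: [0.596, 0.379, -0.381, 0.596]
ft_force: [-0.9, -0.5, 1.7]
grip_width: 6.5
{'time': 3.9, 'tool_pos': array([481.533, 174.915, 182.725]), 'ft_force': array([-0.861, -0.485,  1.695]), 'ft_torque': array([-0.111,  0.278, -0.007]), 'grip_width': 6.497510619236786}
```

```bash
python3 - <<'E'
from h import *
import cv2
np.set_printoptions(precision=3,suppress=True)
p,d=optics.capture("wrist");cv2.imwrite("pics/c.png",p)
s=observe();print({k:s[k] for k in ("time","tool_pos","ft_force","ft_torque","grip_width")})
E
```

```text
{'time': 3.95, 'tool_pos': array([481.535, 174.92 , 182.71 ]), 'ft_force': array([-1.242, -0.013,  1.757]), 'ft_torque': array([-0.075,  0.327, -0.035]), 'grip_width': 6.813537277469174}
```

```bash
python3 -m creep '[[[0,-1.3,0,2.7,0,0,0],[0,-3.4,0,7.3,0,0,0],[0,-6.8,0,14.5,0,0,0],[0,-11,0,23.5,0,0,0],[0,-16.9,0,36.3,0,0,0],[0,-23.2,0,49.8,0,0,0],[0,-29.6,0,63.4,0,0,0],[0,-38,0,81.6,0,0,0],[0,-46.5,0,99.7,0,0,0],[0,-50.7,0,108.8,0,0,0]]]' 60
python3 - <<'E'
from h import *
import cv2
np.set_printoptions(precision=3,suppress=True)
p,d=optics.capture("wrist");cv2.imwrite("pics/d.png",p)
p,d=optics.capture("side");cv2.imwrite("pics/ds.png",cv2.resize(p[90:310,130:350],None,fx=2.7,fy=2.7))
s=observe();print({k:s[k] for k in ("time","tool_pos","ft_force","ft_torque","grip_width")})
E
```

```text
time: 5.2
tool_pos: [430.6, 175.1, 293.3]
eef_rot: [0.597, 0.379, -0.38, 0.597]
ft_force: [0.4, -1.3, 0.1]
grip_width: 0.4
{'time': 5.3, 'tool_pos': array([430.907, 175.168, 292.944]), 'ft_force': array([ 0.092, -0.535,  0.086]), 'ft_torque': array([-0.08 ,  0.311, -0.013]), 'grip_width': 0.8088636433911285}
```

```bash
python3 - <<'E'
from h import *
import cv2
np.set_printoptions(precision=2,suppress=True)
p,d=optics.capture("wrist");cv2.imwrite("pics/e.png",p);m=optics.camera_model("wrist");C=cloud("wrist",d)
c,s=np.cos(np.radians(25)),np.sin(np.radians(25))
B=np.array([[c,0,-s],[0,1,0],[s,0,c]]);o=np.array([487.7,174.6,168.8])
f=lambda q:proj("wrist",o+B@np.array(q),m)
for q in ([-5,65,46],[5,65,46],[-5,-65,46],[5,-65,46],[0,0,46],[0,40,46]): print(q,f(q))
for v in range(116,230,8): 
    g=p[v,230:270].mean(1).astype(int); k=np.argmax(g[8:30])+238; print(v,k,C[v,k], g[8:28])
print(observe()["grip_width"])
cv2.imwrite("pics/e_c.png",cv2.resize(p[90:320,180:330],None,fx=3.5,fy=2.5))
E
```

```text
[-5, 65, 46] [247.85 122.05]
[5, 65, 46] [258.03 122.06]
[-5, -65, 46] [248.42 241.46]
[5, -65, 46] [257.34 241.46]
[0, 0, 46] [252.91 185.68]
[0, 40, 46] [252.93 147.56]
116 247 [541.66 239.59  29.75] [219 205 207 217 217 214 214 217 222 224 223 222 223 223 222 220 219 218
 217 216]
124 247 [462.55 237.79 208.95] [208 215 212 210 216 222 226 227 228 229 229 228 224 206 181 168 167 176
 192 204]
132 244 [460.54 229.93 205.98] [153 162 171 195 230 250 255 255 255 255 255 255 250 228 189 173 189 203
 207 208]
140 244 [460.29 222.1  206.38] [154 163 169 191 227 250 255 255 255 255 255 255 250 228 188 163 164 176
 194 206]
148 244 [459.5  214.36 208.05] [156 164 168 189 225 249 255 255 255 255 255 255 250 228 190 172 186 202
 208 208]
156 244 [459.3  206.34 208.35] [159 165 167 183 221 247 255 255 255 255 255 255 250 228 191 175 191 204
 208 209]
164 245 [460.8  197.79 207.25] [158 164 168 183 218 244 254 255 255 255 255 255 250 229 198 185 192 203
 207 207]
172 245 [460.97 189.25 206.7 ] [159 165 167 181 215 242 254 255 255 255 255 255 250 228 189 175 190 202
 206 205]
180 245 [460.51 180.94 207.58] [154 163 170 185 215 241 253 255 255 255 255 255 250 228 190 176 191 203
 205 206]
188 245 [460.47 172.23 207.5 ] [155 163 170 184 211 238 252 255 255 255 255 255 250 229 193 176 187 201
 206 206]
196 245 [460.78 163.07 206.62] [148 160 170 182 208 236 252 255 255 255 255 255 248 224 180 156 178 197
 203 204]
204 244 [459.06 154.64 207.72] [130 147 158 163 174 193 206 204 200 198 198 199 193 173 145 129 109  69
  34  28]
212 249 [464.51 144.88 208.53] [ 63  71  81 107 145 178 194 197 198 198 198 199 192 174 151 140 131 115
 104 103]
220 245 [460.09 135.96 207.65] [105 103 106 122 154 180 193 195 193 191 191 195 193 178 157 145 141 130
 124 126]
228 238 [405.32 185.86 324.81] [123 123 123 123 123 123 123 123 123 121 111  85  51  40  58  66  57  39
  50  82]
0.2106352085743434
```

```bash
python3 - <<'E'
import cv2,numpy as np
a=cv2.imread("pics/c.png");b=cv2.imread("pics/e.png")
f=lambda p:cv2.resize(p[180:320,205:305],None,fx=3.9,fy=4)
cv2.imwrite("pics/ce.png",np.hstack([f(a),f(b)]))
E
python3 - <<'E'
from h import *
import cv2
np.set_printoptions(precision=1,suppress=True)
p,d=optics.capture("wrist");m=optics.camera_model("wrist");C=cloud("wrist",d)
def f(q,o,a):
    c,s=np.cos(np.radians(a)),np.sin(np.radians(a));B=np.array([[c,0,-s],[0,1,0],[s,0,c]]);return proj("wrist",np.array(o)+B@np.array(q),m)
print("now pred")
foot=np.array([487.7,174.6,168.8])-150*np.array([-.4226,0,.9063])
for a in (25,27,28):
    r=np.radians(a);o=foot+150*np.array([-np.sin(r),0,np.cos(r)])
    print(a,o,"top",f([-5,40,46],o,a),f([5,40,46],o,a),"house",f([14,0,-100],o,a),f([14,0,-150],o,a),f([-14,0,-100],o,a))
for v in (150,165,180,190):
    print(v,p[v,250:276].mean(1).astype(int)); print([C[v,u] for u in range(252,274,2)])
print(p[112:134,247].mean(1).astype(int))
z=np.load("pics/b.npz");d0=z["d"]
C=cloud("wrist",d0,None)  # wrong pose; recompute
m0=dict(m);m0["cam_to_world"]=z["T"]
T=z["T"];v,u=np.mgrid[0:384,0:512];P=np.stack([(u-m["cx"])/m["fx"]*d0,(v-m["cy"])/m["fy"]*d0,d0],-1)@T[:3,:3].T+T[:3,3]
for v in (150,190): print("b",[P[v,u] for u in range(242,274,2)])
E
```

```text
now pred
25 [487.7 174.6 168.8] top [248.5 147.5] [258.4 147.5] house [262.3 160. ] [261.4 154.7] [244.4 160. ]
27 [483.  174.6 166.5] top [241.7 147.4] [251.6 147.5] house [261.2 160.1] [261.4 154.8] [243.3 160. ]
28 [480.7 174.6 165.3] top [238.3 147.4] [248.2 147.5] house [260.6 160.1] [261.4 154.8] [242.7 159.9]
150 [255 248 230 215 212 207 206 207 208 207 205 200 192 189 195 201 203 214
 230 233 223 207 197 196 196 196]
[array([467. , 212. , 209.8]), array([491.9, 203.9, 161.5]), array([534. , 190.1,  79.2]), array([535.7, 190.5,  82.8]), array([539.5, 190.2,  82. ]), array([542.4, 190.1,  83.1]), array([561.6, 184.8,  52.6]), array([564.5, 184.8,  54.2]), array([590.6, 177.5,  12.4]), array([594.9, 177.2,  12.2]), array([605.1, 175.1,   1.6])]
165 [255 249 231 216 212 208 206 207 207 207 204 195 183 182 194 203 209 220
 232 232 219 198 185 185 188 188]
[array([466.6, 196.8, 210.7]), array([491.6, 185.7, 162.3]), array([533.4, 166.9,  80.7]), array([536.1, 167. ,  82.4]), array([539.4, 166.8,  82.7]), array([541.3, 167.1,  85.7]), array([561.3, 159.5,  53.8]), array([564.6, 159.
[... 1342 characters left out ...]
12.7]), array([470.5, 220.8, 212.9]), array([472.4, 220.7, 212.8]), array([540.4, 198.9,  84.3]), array([545.5, 198.1,  80.4]), array([562. , 193.6,  55.2]), array([565.1, 193.5,  55.7]), array([591.8, 186. ,  13.4])]
b [array([497.5, 154.3, 108.4]), array([500.3, 154. , 108.3]), array([518.2, 142.1,  73.2]), array([520.7, 142.1,  74.5]), array([523. , 142.3,  76.4]), array([465. , 186.2, 209.3]), array([466.3, 186.3, 210.4]), array([467.6, 186.5, 211.8]), array([469.5, 186.2, 211.7]), array([470.9, 186.4, 212.9]), array([472.3, 186.5, 213.8]), array([541.2, 142.2,  84.2]), array([562.5, 130. ,  49.8]), array([562.8, 131.7,  55.9]), array([589.5, 116.6,  13.5]), array([593.1, 116.4,  14.2])]
```

```bash
python3 -m creep '[[[40,3.5,-0.7,-13,0,-0.01,0],[40,7,-0.7,-26,0,-0.02,0],[40,10,-0.7,-38,0,-0.035,0],[40,13.5,-0.7,-50.7,0,-0.035,0],[40,21,-0.7,-65.5,0,-0.035,0],[40,29,-0.7,-81,0,-0.035,0],[40,37,-0.7,-97,0,-0.035,0],[40,43,-0.7,-108.5,0,-0.035,0],[40,45.7,-0.7,-113.9,0,-0.035,0],[40,45.7,-0.7,-113.9,0,-0.035,0]]]' 60
python3 - <<'E'
from h import *
import cv2
np.set_printoptions(precision=2,suppress=True)
s=observe();print({k:s[k] for k in ("time","tool_pos","ft_force","ft_torque","grip_width")})
p,d=optics.capture("wrist");m=optics.camera_model("wrist");C=cloud("wrist",d)
cv2.imwrite("pics/f.png",cv2.resize(p[180:320,180:330],None,fx=4,fy=4))
def f(q,o,a):
    c,s=np.cos(np.radians(a)),np.sin(np.radians(a));B=np.array([[c,0,-s],[0,1,0],[s,0,c]]);return proj("wrist",np.array(o)+B@np.array(q),m)
o=[483,174.6,166.5];print([f([x,40,46],o,27) for x in (-5,5)])
v=int(f([0,40,46],o,27)[1]);print(v,p[v,235:275].mean(1).astype(int),C[v,254])
E
```

```text
time: 6.65
tool_pos: [476.3, 174.1, 177.0]
eef_rot: [0.602, 0.369, -0.371, 0.603]
ft_force: [0.2, -0.2, -0.4]
grip_width: 40.0
{'time': 6.65, 'tool_pos': array([476.31, 174.09, 176.96]), 'ft_force': array([ 0.17, -0.25, -0.37]), 'ft_torque': array([-0.09,  0.31,  0.04]), 'grip_width': 40.04836170553409}
[array([246.48, 176.  ]), array([263.73, 176.02])]
176 [155 149 157 167 171 173 170 163 147 146 169 192 200 197 212 240 255 255
 255 255 255 255 255 255 255 255 255 255 255 254 238 219 208 203 202 206
 210 214 225 232] [460.66 215.08 208.92]
```

```bash
python3 -m creep '[[[40,0.7,0,2.6,0,0,0],[30,0.7,0,2.6,0,0,0],[0,0.7,0,2.6,0,0,0],[0,0.7,0,2.6,0,0,0],[0,0.7,0,2.6,0,0,0],[0,0.7,0,2.6,0,0,0],[0,0.7,0,2.6,0,0,0],[0,0.7,0,2.6,0,0,0],[0,0.7,0,2.6,0,0,0],[0,0.7,0,2.6,0,0,0]]]' 60
python3 - <<'E'
from h import *
import cv2
np.set_printoptions(precision=2,suppress=True)
s=observe();print({k:s[k] for k in ("time","tool_pos","ft_force","ft_torque","grip_width")})
p,d=optics.capture("wrist")
cv2.imwrite("pics/g.png",cv2.resize(p[180:320,180:330],None,fx=4,fy=4))
s=observe();print({k:s[k] for k in ("time","tool_pos","ft_force","ft_torque","grip_width")})
E
```

```text
time: 7.95
tool_pos: [477.2, 174.2, 180.2]
eef_rot: [0.603, 0.369, -0.371, 0.603]
ft_force: [0.4, -0.3, 1.8]
grip_width: 7.4
{'time': 7.95, 'tool_pos': array([477.22, 174.24, 180.19]), 'ft_force': array([ 0.45, -0.27,  1.83]), 'ft_torque': array([-0.13,  0.21, -0.01]), 'grip_width': 7.436529737029985}
{'time': 8.0, 'tool_pos': array([477.19, 174.21, 180.14]), 'ft_force': array([ 0.45, -0.5 ,  1.31]), 'ft_torque': array([-0.09,  0.23, -0.05]), 'grip_width': 7.439168934975866}
```

```bash
python3 -m creep '[[[0,0,0,0.5,0,0,0],[0,-0.4,0,1,0,0,0],[0,-0.7,0,1.5,0,0,0],[0,-0.9,0,2,0,0,0],[0,-1.2,0,2.5,0,0,0],[0,-1.4,0,3,0,0,0],[0,-1.6,0,3.5,0,0,0],[0,-1.8,0,4,0,0,0],[0,-2,0,4.5,0,0,0],[0,-2.2,0,5,0,0,0]]]' 60
python3 - <<'E'
from h import *
import cv2
np.set_printoptions(precision=2,suppress=True)
s=observe();print({k:s[k] for k in ("time","tool_pos","ft_force","ft_torque","grip_width")})
p,d=optics.capture("wrist")
cv2.imwrite("pics/g2.png",cv2.resize(p[180:320,180:330],None,fx=4,fy=4))
s=observe();print({k:s[k] for k in ("time","tool_pos","ft_force","ft_torque","grip_width")})
E
```

```text
time: 9.25
tool_pos: [475.0, 174.2, 185.2]
eef_rot: [0.603, 0.369, -0.371, 0.603]
ft_force: [3.7, -0.3, -5.7]
grip_width: 7.7
{'time': 9.25, 'tool_pos': array([474.97, 174.22, 185.18]), 'ft_force': array([ 3.66, -0.33, -5.7 ]), 'ft_torque': array([-0.04,  0.35,  0.03]), 'grip_width': 7.656815194234003}
{'time': 9.3, 'tool_pos': array([474.97, 174.21, 185.24]), 'ft_force': array([ 4.08,  0.55, -6.27]), 'ft_torque': array([-0.11,  0.38,  0.02]), 'grip_width': 7.934921745661686}
```

```bash
python3 -m creep '[[[0,-0.5,0,1,0,0,0],[0,-1.1,0,2.2,0,0,0],[0,-1.8,0,3.5,0,0,0],[0,-2.5,0,5,0,0,0],[0,-3.4,0,6.7,0,0,0],[0,-4.3,0,8.5,0,0,0],[0,-5.3,0,10.5,0,0,0],[0,-6.3,0,12.5,0,0,0],[0,-7.4,0,14.5,0,0,0],[0,-7.4,0,14.5,0,0,0]]]' 60
python3 - <<'E'
from h import *
import cv2
np.set_printoptions(precision=2,suppress=True)
s=observe();print({k:s[k] for k in ("time","tool_pos","ft_force","ft_torque","grip_width")})
p,d=optics.capture("wrist")
cv2.imwrite("pics/g3.png",p)
s=observe();print({k:s[k] for k in ("time","tool_pos","ft_force","ft_torque","grip_width")})
m=optics.camera_model("wrist");C=cloud("wrist",d); print(C[190,255],C[200,255], p[100:190:2,255].mean(1).astype(int))
E
```

```text
time: 10.55
tool_pos: [467.7, 174.3, 200.2]
eef_rot: [0.603, 0.369, -0.37, 0.603]
ft_force: [1.0, -0.4, -2.5]
grip_width: 7.5
{'time': 10.55, 'tool_pos': array([467.75, 174.28, 200.18]), 'ft_force': array([ 0.99, -0.4 , -2.55]), 'ft_torque': array([-0.22,  0.26, -0.04]), 'grip_width': 7.482346196937826}
{'time': 10.6, 'tool_pos': array([467.79, 174.28, 200.19]), 'ft_force': array([ 1.24,  0.35, -3.44]), 'ft_torque': array([-0.16,  0.29, -0.02]), 'grip_width': 7.689932685490647}
[453.84 205.93 229.36] [453.97 199.59 229.15] [184 181 183 185 186 212 230 227 211 218 219 219 215 175 142 144 146 221
 254 254 255 254 255 255 255 255 255 255 255 255 255 255 254 255 255 255
 255 255 255 255 255 255 255 255 255]
```

```bash
python3 -m creep '[[[0,-0.7,0,1.5,0,0,0],[0,-1.8,0,4,0,0,0],[0,-3.5,0,7.5,0,0,0],[0,-6,0,12.5,0,0,0],[0,-8.5,0,18.5,0,0,0],[0,-11,0,25.5,0,0,0],[0,-14,0,33,0,0,0],[0,-17,0,41,0,0,0],[0,-19,0,48,0,0,0],[0,-20,0,52,0,0,0]]]' 60
python3 - <<'E'
from h import *
import cv2
np.set_printoptions(precision=2,suppress=True)
s=observe();print({k:s[k] for k in ("time","tool_pos","ft_force","ft_torque","grip_width")})
p,d=optics.capture("wrist")
cv2.imwrite("pics/g4.png",p)
m=optics.camera_model("wrist");C=cloud("wrist",d); print(C[190,255],C[200,255], p[100:190:2,255].mean(1).astype(int))
E
```

```text
time: 11.85
tool_pos: [447.7, 174.3, 252.7]
eef_rot: [0.603, 0.369, -0.37, 0.603]
ft_force: [2.2, 0.0, -6.1]
grip_width: 7.4
{'time': 11.85, 'tool_pos': array([447.65, 174.31, 252.68]), 'ft_force': array([ 2.17,  0.01, -6.13]), 'ft_torque': array([-0.11,  0.6 , -0.04]), 'grip_width': 7.392318020279432}
[434.08 205.87 281.85] [434.46 199.33 281.15] [189 189 189 189 192 217 233 220 218 217 216 216 215 202 152 146 148 224
 255 255 255 255 255 255 255 255 255 255 255 255 255 255 255 255 255 255
 255 255 255 255 255 255 255 255 255]
```

```bash
python3 -m creep '[[[0,0,0,4,0,0,0],[0,0,0,12,0,0,0],[0,0,0,23,0,0.02,0],[0,0,0,35,0,0.06,0],[0,0,0,46,0,0.12,0],[0,0,0,55,0,0.2,0],[0,0,0,58,0,0.28,0],[0,0,0,60,0,0.36,0],[0,0,0,60,0,0.43,0],[0,0,0,60,0,0.471,0]]]' 60
python3 - <<'E'
from h import *
import cv2
np.set_printoptions(precision=3,suppress=True)
s=observe();print({k:s[k] for k in ("time","tool_pos","ft_force","ft_torque","grip_width","eef_rot")})
F=[]
for i,n in enumerate(("top","wrist","side")):
    p,d=optics.capture(n); cv2.imwrite(f"pics/h_{n}.png",p); s=observe();F.append(np.r_[s["ft_force"],s["ft_torque"],s["joint_vel"]]); 
    if n=="wrist": m=optics.camera_model("wrist"); np.savez("pics/h.npz",d=d,T=m["cam_to_world"])
print(np.array(F)); print(R.from_quat(s["eef_rot"]).as_matrix())
E
```

```text
time: 13.15
tool_pos: [449.1, 174.5, 314.4]
eef_rot: [0.501, 0.499, -0.5, 0.501]
ft_force: [-0.1, -0.5, 0.9]
grip_width: 0.3
{'time': 13.15, 'tool_pos': array([449.141, 174.528, 314.388]), 'ft_force': array([-0.073, -0.461,  0.906]), 'ft_torque': array([-0.037,  0.103, -0.032]), 'grip_width': 0.2977569639739943, 'eef_rot': array([ 0.501,  0.499, -0.5  ,  0.501])}
[[ 0.149 -0.481 -0.341 -0.091  0.055  0.063  0.01  -0.028  0.057 -0.013
  -0.067  0.013]
 [ 0.136 -0.002 -0.089 -0.104  0.038  0.018  0.009 -0.025  0.041 -0.005
  -0.029  0.006]
 [ 0.372 -0.621 -0.25  -0.095  0.05   0.019  0.007 -0.02   0.025 -0.002
  -0.008  0.001]]
[[ 0.004  1.    -0.001]
 [-0.001 -0.001 -1.   ]
 [-1.     0.004  0.001]]
```

```bash
python3 - <<'E'
from h import *
import cv2
np.set_printoptions(precision=1,suppress=True)
print(observe()["time"])
p,d=optics.capture("wrist");cv2.imwrite("pics/i.png",p);C=cloud("wrist",d)
q=cv2.imread("pics/h_wrist.png")
cv2.imwrite("pics/hi.png",np.hstack([cv2.resize(x[100:230,110:270],None,fx=2.5,fy=4) for x in (q,p)]))
for v in range(115,215,8): print(v,[ "%d,%d,%d"%tuple(C[v,u]) for u in range(140,240,10)])
E
```

```text
13.3
115 ['-96,216,-880', '-49,216,-885', '3,217,-870', '49,216,-879', '98,216,-878', '337,239,0', '355,239,2', '372,239,0', '390,239,2', '446,252,501']
123 ['-100,179,-879', '-51,179,-878', '-3,179,-880', '47,179,-874', '95,179,-875', '143,179,-879', '363,228,49', '377,227,34', '389,226,1', '407,226,0']
131 ['-66,148,-782', '-18,149,-776', '25,148,-780', '299,212,0', '320,213,10', '343,215,37', '362,216,46', '377,215,39', '389,212,1', '407,212,0']
139 ['-46,119,-723', '250,194,-31', '274,195,-19', '297,197,-4', '318,198,7', '341,201,32', '360,202,43', '377,203,47', '388,198,0', '406,198,1']
147 ['221,176,-52', '246,178,-39', '271,180,-24', '294,182,-9', '316,184,3', '340,187,28', '359,189,39', '377,190,49', '391,188,32', '406,183,1']
155 ['108,114,-324', '243,162,-42', '268,164,-26', '110,65,-618', '107,37,-783', '156,38,-777', '358,175,37', '376,177,47', '392,175,39', '406,169,3']
163 ['109,92,-314', '239,144,-48', '260,145,-46', '285,148,-29', '110,4,-761', '152,0,-782', '356,160,32', '375,163,45', '392,163,45', '405,154,1']
171 ['109,69,-306', '235,126,-53', '261,130,-38', '286,133,-23', '109,-32,-753', '151,-37,-775', '355,145,30', '374,148,39', '392,150,49', '407,145,28']
179 ['109,46,-300', '111,27,-373', '258,112,-43', '283,116,-28', '110,-67,-741', '148,-77,-778', '348,123,1', '373,133,36', '391,135,47', '408,133,37']
187 ['110,23,-291', '110,1,-368', '254,94,-47', '279,97,-34', '301,99,-28', '146,-116,-775', '348,108,2', '371,117,32', '391,121,47', '408,120,44']
195 ['109,0,-284', '111,-23,-358', '249,73,-57', '276,79,-39', '301,84,-24', '142,-158,-778', '346,92,1', '365,92,0', '385,92,0', '404,92,1']
203 ['109,-22,-279', '111,-47,-350', '111,-80,-442', '10,-233,-875', '62,-234,-878', '116,-234,-878', '346,76,1', '365,76,1', '384,76,1', '404,76,3']
211 ['109,-45,-270', '110,-73,-344', '110,-109,-437', '6,-279,-875', '56,-283,-887', '113,-279,-876', '344,59,0', '364,60,2', '384,60,3', '403,58,0']
```

```bash
cat > fitb.py <<'E'
from h import *
import cv2
from scipy.optimize import least_squares
def model_dist(P,pose):
    Rm=R.from_rotvec(pose[3:]).as_matrix(); q=(P-pose[:3])@Rm
    def box(q,lo,hi):
        lo=np.array(lo);hi=np.array(hi);c=(lo+hi)/2;h=(hi-lo)/2
        a=np.abs(q-c)-h
        return np.linalg.norm(np.maximum(a,0),axis=1)+np.minimum(a.max(1),0)
    d=np.minimum(box(q,[-5,-65,-22],[5,65,46]),box(q,[-5,29,-110],[5,65,-22]))
    return np.minimum(d,box(q,[-14,-62,-150],[14,62,-100]))
def fit(P,pose0,n=1500):
    P=P[np.random.default_rng(0).permutation(len(P))[:n]]
    r=least_squares(lambda x:model_dist(P,x),pose0,loss="soft_l1",f_scale=2.0,x_scale=[1,1,1,.01,.01,.01])
    return r.x,np.abs(model_dist(P,r.x))
E
cat > s1.py <<'E'
from fitb import *
np.set_printoptions(precision=2,suppress=True)
print(observe()["time"])
p,d=optics.capture("wrist");cv2.imwrite("pics/j.png",p);C=cloud("wrist",d)
v,u=np.mgrid[0:384,0:512]
m=(u>128)&(u<245)&(v>112)&(v<212)&(d>0)&(C[...,0]>215)&(C[...,0]<425)&(C[...,2]>-90)&((C[...,2]>9)|(C[...,0]<328))
P=C[m]; print(len(P))
# initial: bracket z dir ~(-.91,0,-.41) rotated by yaw, x dir = up normal
best=None
for yaw in (15,-15):
  for sgn in (1,):
    z=np.array([-.91,0,-.41]);x=np.array([-.41,0,.91])
    y=np.cross(z,x)
    Rm=R.from_euler("z",yaw,degrees=True).as_matrix()@np.c_[x,y,z]
    for yy in (1,-1):
        M=Rm.copy()
        if yy<0: M=M@np.diag([-1,-1,1])
        o=np.array([262,130,-35.])
        x0=np.r_[o,R.from_matrix(M).as_rotvec()]
        px,e=fit(P,x0)
        print(yaw,yy,px[:3],"med",np.median(e),"mean",e.mean(),"\n",R.from_rotvec(px[3:]).as_matrix())
        if best is None or e.mean()<best[0]: best=(e.mean(),px)
np.save("pose.npy",best[1]); px=best[1]
Rm=R.from_rotvec(px[3:]).as_matrix()
img=p.copy()
for q in ([5,-65,46],[5,65,46],[5,-65,-22],[5,65,-100],[14,62,-150],[14,-62,-150],[14,-62,-100],[5,29,-22],[5,29,-100],[-14,-62,-100],[-14,62,-100],[-14,62,-150],[-14,-62,-150]):
    w=px[:3]+Rm@np.array(q); c=proj("wrist",w); print(q,w,c); cv2.circle(img,tuple(int(round(t*8)) for t in c),8,(0,0,255),-1,shift=3)
cv2.imwrite("pics/j_o.png",cv2.resize(img[90:240,110:270],None,fx=4.5,fy=4))
E
python3 s1.py
```

```text
13.35
4023
15 1 [277.26 139.64 -36.48] med 3.5946555637919344 mean 4.895341313457717 
 [[-0.68 -0.24 -0.7 ]
 [-0.17  0.97 -0.17]
 [ 0.72  0.   -0.7 ]]
15 -1 [268.84 135.92 -38.91] med 0.8707171276334247 mean 3.5749132688598984 
 [[ 0.51  0.32 -0.8 ]
 [ 0.17 -0.95 -0.27]
 [-0.84  0.   -0.53]]
-15 1 [277.26 139.64 -36.48] med 3.594654695050692 mean 4.895341581684754 
 [[-0.68 -0.24 -0.7 ]
 [-0.17  0.97 -0.17]
 [ 0.72  0.   -0.7 ]]
-15 -1 [281.4  142.9  -33.09] med 4.581497292590607 mean 7.186297170433782 
 [[ 0.67  0.22 -0.7 ]
 [ 0.15 -0.98 -0.16]
 [-0.72 -0.   -0.69]]
[5, -65, 46] [213.77 185.85 -67.89] [138.82 141.38]
[5, 65, 46] [255.38  62.69 -67.59] [164.7  198.31]
[5, -65, -22] [268.18 204.32 -31.52] [158.69 133.87]
[5, 65, -100] [372.19 102.34  10.5 ] [212.52 191.39]
[14, 62, -150] [415.81 120.29  29.63] [235.05 184.9 ]
[14, -62, -150] [376.12 237.76  29.35] [209.81 116.78]
[14, -62, -100] [336.12 224.19   2.6 ] [189.75 124.23]
[5, 29, -22] [298.26 115.27 -31.3 ] [178.16 179.13]
[5, 29, -100] [360.67 136.45  10.42] [205.44 173.61]
[-14, -62, -100] [321.91 219.44  26.26] [178.49 127.94]
[-14, 62, -100] [361.59 101.97  26.54] [205.47 194.19]
[-14, 62, -150] [401.6  115.54  53.29] [225.97 191.34]
[-14, -62, -150] [361.91 233.02  53.01] [198.78 120.38]
```

```bash
python3 - <<'E'
s=open("s1.py").read()
s=s.replace("(15,-15)","(18,)").replace("for yy in (1,-1)","for yy in (1,)").replace("z=np.array([-.91,0,-.41]);x=np.array([-.41,0,.91])","z=np.array([-.85,0,-.53]);x=np.array([-.53,0,.85])").replace("[262,130,-35.]","[266,136,-39.]").replace('"pics/j','"pics/k')
open("s2.py","w").write(s)
E
python3 s2.py
```

```text
13.4
3525
18 1 [281.31 138.11 -58.27] med 0.4115743817401669 mean 0.5720578738366088 
 [[-0.66 -0.32 -0.68]
 [-0.22  0.95 -0.23]
 [ 0.71 -0.   -0.7 ]]
[5, -65, 46] [267.74  64.83 -86.76] [172.85 194.68]
[5, 65, 46] [226.01 187.95 -86.97] [148.2  139.29]
[5, -65, -22] [313.74  80.5  -39.21] [188.13 194.46]
[5, 65, -100] [324.8  221.6   15.14] [181.89 126.19]
[14, 62, -150] [353.62 228.27  56.54] [193.45 123.58]
[14, -62, -150] [393.42 110.83  56.74] [221.22 194.59]
[14, -62, -100] [359.59  99.3   21.77] [205.03 194.78]
[5, 29, -22] [283.58 169.52 -39.36] [169.72 151.44]
[5, 29, -100] [336.35 187.5   15.19] [189.9  146.02]
[-14, -62, -100] [378.15 105.56   1.76] [216.37 188.41]
[-14, 62, -100] [338.35 223.     1.56] [191.36 124.87]
[-14, 62, -150] [372.18 234.52  36.53] [207.04 118.96]
[-14, -62, -150] [411.98 117.08  36.73] [232.84 187.74]
```

```bash
python3 - <<'E'
from h import *
import cv2
print(observe()["time"])
p,d=optics.capture("wrist");q,_=optics.capture("side")
cv2.imwrite("pics/l.png",np.hstack([cv2.resize(p[90:300,90:290],(400,420)),cv2.resize(q[120:280,130:290],(400,420))]))
E
```

```text
13.45
```

```bash
sed -i 's/"pics\/k/"pics\/m/g; s/\[266,136,-39.\]/[300,130,-75.]/; s/z=np.array(\[-.85,0,-.53\]);x=np.array(\[-.53,0,.85\])/z=np.array([-.45,0,-.89]);x=np.array([-.89,0,.45])/; s/>-90/>-130/' s2.py; python3 s2.py
```

```text
13.55
1428
18 1 [329.71 154.3  -95.52] med 0.5574949766890285 mean 0.7119700642262071 
 [[-0.92 -0.36 -0.14]
 [-0.36  0.93 -0.06]
 [ 0.15 -0.   -0.99]]
[5, -65, 46] [ 342.11   89.28 -140.07] [209.2  178.22]
[5, 65, 46] [ 295.34  210.58 -140.43] [186.24 126.6 ]
[5, -65, -22] [351.52  93.11 -72.83] [208.81 184.18]
[5, 65, -100] [315.56 218.81   3.92] [178.56 127.36]
[14, 62, -150] [315.25 215.63  54.72] [170.34 131.64]
[14, -62, -150] [359.86  99.93  55.07] [202.2  200.35]
[14, -62, -100] [352.94  97.11   5.63] [203.18 193.27]
[5, 29, -22] [317.71 180.82 -73.1 ] [190.57 143.47]
[5, 29, -100] [328.51 185.22   4.03] [187.2  146.43]
[-14, -62, -100] [378.77 107.06   1.44] [216.9 187.6]
[-14, 62, -100] [334.17 222.76   1.09] [189.29 124.97]
[-14, 62, -150] [341.09 225.58  50.53] [186.71 125.07]
[-14, -62, -150] [385.7  109.88  50.88] [217.32 194.08]
```

```bash
sed -i 's/"pics\/m/"pics\/n/g; s/\[300,130,-75.\]/[330,154,-95.]/; s/z=np.array(\[-.45,0,-.89\]);x=np.array(\[-.89,0,.45\])/z=np.array([-.1,0,-.99]);x=np.array([-.99,0,.1])/' s2.py; python3 s2.py
```

```text
13.6
1741
18 1 [345.31 159.2  -98.35] med 0.45439465477651897 mean 0.613392397122612 
 [[-0.95 -0.3   0.07]
 [-0.3   0.95 -0.  ]
 [-0.06 -0.02 -1.  ]]
[5, -65, 46] [ 363.1    95.69 -143.24] [218.01 175.31]
[5, 65, 46] [ 324.03  219.65 -145.87] [199.07 122.37]
[5, -65, -22] [358.65  95.72 -75.39] [212.24 182.7 ]
[5, 65, -100] [314.48 219.73  -0.18] [178.52 126.66]
[14, 62, -150] [303.54 214.18  49.21] [164.15 132.25]
[14, -62, -150] [340.81  95.94  51.72] [191.68 201.9 ]
[14, -62, -100] [344.08  95.91   1.82] [198.93 193.27]
[5, 29, -22] [330.4  185.36 -77.29] [196.97 141.02]
[5, 29, -100] [325.3  185.4    0.54] [185.88 146.06]
[-14, -62, -100] [370.73 104.35   3.57] [212.59 189.29]
[-14, 62, -100] [333.46 222.59   1.06] [188.92 125.05]
[-14, 62, -150] [330.19 222.62  50.95] [179.98 126.98]
[-14, -62, -150] [367.45 104.37  53.46] [206.66 197.59]
```

```bash
sed -i 's/"pics\/n/"pics\/o/g; s/\[330,154,-95.\]/[350,159,-98.]/; s/z=np.array(\[-.1,0,-.99\]);x=np.array(\[-.99,0,.1\])/z=np.array([.2,0,-.98]);x=np.array([-.98,0,-.2])/' s2.py; python3 s2.py;  python3 - <<'E'
from h import *
import cv2
q,_=optics.capture("side");cv2.imwrite("pics/o_s.png",cv2.resize(q[120:280,130:290],(640,600)))
E
```

```text
13.65
1808
18 1 [347.18 158.69 -98.17] med 0.4694079640664208 mean 0.7188298824227449 
 [[-0.95 -0.28  0.1 ]
 [-0.28  0.96 -0.  ]
 [-0.1  -0.03 -0.99]]
[5, -65, 46] [ 365.27   94.81 -142.42] [218.91 175.73]
[5, 65, 46] [ 329.14  219.63 -146.41] [201.37 122.36]
[5, -65, -22] [358.18  94.92 -74.79] [212.02 183.12]
[5, 65, -100] [313.92 219.86  -1.2 ] [178.36 126.53]
[14, 62, -150] [300.95 214.54  47.72] [162.81 131.94]
[14, -62, -150] [335.41  95.49  51.52] [188.61 202.11]
[14, -62, -100] [340.62  95.41   1.79] [197.15 193.52]
[5, 29, -22] [332.05 185.17 -77.68] [197.82 141.08]
[5, 29, -100] [323.92 185.3   -0.1 ] [185.22 146.06]
[-14, -62, -100] [367.36 103.24   4.58] [210.77 190.  ]
[-14, 62, -100] [332.9  222.29   0.78] [188.66 125.2 ]
[-14, 62, -150] [327.68 222.37  50.51] [178.5  127.11]
[-14, -62, -150] [362.15 103.32  54.31] [203.53 198.33]
```

```bash
python3 -m creep '[[[70,-38,-5,-45,0,0,0.05],[70,-76,-10,-90,0,0,0.1],[70,-114,-15,-135,0,0,0.15],[70,-116,-15,-190,0,0,0.2],[70,-116,-15,-230,0,0,0.2],[70,-116,-15,-245,0,0,0.2],[70,-116,-15,-270,0,0,0.2],[70,-116,-15,-295,0,0,0.2],[0,-116,-15,-300,0,0,0.2],[0,-116,-15,-300,0,0,0.2]]]' 60
python3 - <<'E'
from h import *
import cv2
s=observe();print({k:np.round(s[k],2) for k in ("time","tool_pos","ft_force","ft_torque","grip_width")})
p,d=optics.capture("wrist");q,_=optics.capture("side")
cv2.imwrite("pics/q.png",np.hstack([cv2.resize(p,(400,300)),cv2.resize(q[120:280,100:310],(400,300))]))
E
```

```text
time: 15.0
tool_pos: [331.9, 159.5, 13.5]
eef_rot: [0.448, 0.546, -0.448, 0.548]
ft_force: [0.0, 0.3, -1.4]
grip_width: 54.3
{'time': np.float64(15.0), 'tool_pos': array([331.91, 159.52,  13.54]), 'ft_force': array([ 0.05,  0.31, -1.38]), 'ft_torque': array([-0.03,  0.01,  0.02]), 'grip_width': np.float64(54.34)}
```

```bash
python3 -m creep '[[[0,0,0,0,0,0,0],[0,0,0,0,0,0,0],[0,0,0,0,0,0,0],[0,0,0,0,0,0,0],[0,0,0,0,0,0,0],[0,0,0,0,0,0,0],[0,0,0,0,0,0,0],[0,0,0,0,0,0,0],[0,0,0,0,0,0,0],[0,0,0,0,0,0,0]]]' 60
python3 - <<'E'
from h import *
import cv2
s=observe();print({k:np.round(s[k],2) for k in ("time","tool_pos","ft_force","ft_torque","grip_width")})
p,d=optics.capture("wrist");q,_=optics.capture("side")
cv2.imwrite("pics/r.png",np.hstack([cv2.resize(p,(400,300)),cv2.resize(q[120:280,100:310],(400,300))]))
cv2.imwrite("pics/r_w.png",p);np.savez("pics/r.npz",d=d,T=optics.camera_model("wrist")["cam_to_world"])
E
```

```text
time: 16.35
tool_pos: [332.4, 159.7, 14.5]
eef_rot: [0.448, 0.546, -0.447, 0.548]
ft_force: [-2.4, -0.4, 7.4]
grip_width: 27.0
{'time': np.float64(16.35), 'tool_pos': array([332.38, 159.67,  14.47]), 'ft_force': array([-2.42, -0.42,  7.43]), 'ft_torque': array([-0.08,  0.39, -0.05]), 'grip_width': np.float64(26.98)}
```

```bash
python3 - <<'E'
from fitb import *
np.set_printoptions(precision=1,suppress=True)
z=np.load("pics/r.npz");d=z["d"];m=optics.camera_model("wrist");m["cam_to_world"]=z["T"];T=z["T"]
def az(uv,zz):
    o,dd=ray("wrist",uv,m); return o+dd*(zz-o[2])/dd[2]
print("edge",az([305,0],0),az([275,141],0))
v,u=np.mgrid[0:384,0:512];C=np.stack([(u-m["cx"])/m["fx"]*d,(v-m["cy"])/m["fy"]*d,d],-1)@T[:3,:3].T+T[:3,3]
for v in (20,60,100,120): print(v,[C[v,u] for u in range(255,320,6)])
mk=(C[...,2]>5)&(C[...,2]<70)&(C[...,0]>290)&(C[...,0]<375)&(d>0)
vv,uu=np.mgrid[0:384,0:512]; mk&=(vv<225)&(uu<285)&(vv>125)
P=C[mk];print(len(P),P.min(0),P.max(0))
s=observe();Rt=R.from_quat(s["eef_rot"]).as_matrix();M=np.c_[-Rt[:,1],-Rt[:,2],Rt[:,0]]
x0=np.r_[[332,160,-98],R.from_matrix(M).as_rotvec()]
px,e=fit(P,x0);print(px[:3],e.mean(),"\n",R.from_rotvec(px[3:]).as_matrix(),"\n",Rt)
Rm=R.from_rotvec(px[3:]).as_matrix()
print("tcp in bracket",Rm.T@(s["tool_pos"]-px[:3]))
np.save("pose.npy",px)
E
```

```text
edge [335. 307.   0.] [336.  216.6   0. ]
20 [array([ 268.1,  521.2, -877.7]), array([ 288.5,  525. , -876.3]), array([ 308.8,  529.6, -878.2]), array([ 329.2,  534.4, -880.5]), array([ 349.5,  538.3, -879.4]), array([ 369.9,  542.5, -879.6]), array([ 390.5,  547.5, -882.7]), array([335.3, 303.4, -28.4]), array([336.6, 296.1,  -0.6]), array([340.2, 296.2,   1.5]), array([344.1, 297.2,   0.8])]
60 [array([ 293.5,  397.5, -877.4]), array([ 314.6,  402.1, -879.1]), array([ 335.7,  406.3, -878.9]), array([ 357. ,  410.8, -880.3]), array([ 378. ,  414.8, -877.9]), array([ 399.4,  419.6, -881. ]), array([335.9, 273.8, -13.7]), array([338.4, 271.9,   1.5]), array([342.2, 272.6,   2. ]), array([346.1, 273.4,   2.1]), array([350.3, 274.5,   0.6])]
100 [array([ 320.9,  263.9, -880.7]), array([ 342.9,  268.3, -878.5]), array([ 364.9,  272.8, -878.9]), array([ 387. ,  277.3, -879.9]), array([335.2, 246.2, -31.6]), array([336.7, 245.8,  -1.9]), array([340.5, 246.5,   0.8]), array([344.6, 247.3,   1.2]), array([348.6, 248.1,   1.9]), array([352.6, 248.9,   2.2]), array([356.7, 249.8,   1.8])]
120 [array([ 335.4,  192.9, -878. ]), array([ 357.9,  197.4, -878.4]), array([ 380.4,  201.9, -880.1]), array([ 379.9,  214.3, -597.9]), array([336.3, 231.5,  -7.8]), array([339.5, 232.6,   1.1]), array([343.7, 233.4,   1.2]), array([347.9, 234.3,   1. ]), array([351.9, 235.1,   2.2]), array([356.4, 235.9,   0.5]), array([360.4, 236.8,   1.2])]
4627 [302.4 158.2   5.8] [350.1 223.1  53.2]
[342.8 159.6 -98.2] 0.5250452576988779 
 [[-1.  -0.3  0.1]
 [-0.3  1.  -0. ]
 [-0.1 -0.  -1. ]] 
 [[ 0.   1.   0.2]
 [-0.   0.2 -1. ]
 [-1.   0.   0. ]]
tcp in bracket [   1.3    0.1 -113.2]
```

```bash
python3 -m creep '[[[0,0,0,1.5,0,0,0],[0,-1,1,3,0,0.01,-0.01],[0,-4,4,3.5,0,0.02,-0.03],[0,-8,9,4,0,0.03,-0.06],[0,-12,15,4,0,0.04,-0.09],[0,-17,22,4,0,0.05,-0.12],[0,-22,29,4,0,0.06,-0.15],[0,-26,35,4,0,0.07,-0.18],[0,-29,39,4,0,0.08,-0.2],[0,-30,40,4,0,0.08,-0.2]]]' 60
cat > st.py <<'E'
from fitb import *
import sys
np.set_printoptions(precision=2,suppress=True)
tag=sys.argv[1]
s=observe();print({k:np.round(s[k],2).tolist() for k in ("time","tool_pos","ft_force","ft_torque","grip_width")},"rotvec q",np.round(s["q"],2))
m=optics.camera_model("wrist");p,d=optics.capture("wrist");q,_=optics.capture("side");s2=observe();print(s2["ft_force"],s2["ft_torque"])
np.savez(f"pics/{tag}.npz",d=d,T=m["cam_to_world"],tcp=s["tool_pos"],rot=s["eef_rot"]);cv2.imwrite(f"pics/{tag}_w.png",p);cv2.imwrite(f"pics/{tag}_s.png",q)
cv2.imwrite(f"pics/{tag}.png",np.hstack([cv2.resize(p,(400,300)),cv2.resize(q[100:300,90:356],(400,300))]))
E
python3 st.py t1
```

```text
time: 17.7
tool_pos: [302.3, 199.8, 18.4]
eef_rot: [0.482, 0.52, -0.517, 0.479]
ft_force: [-0.0, -0.6, -6.1]
grip_width: 27.5
{'time': 17.7, 'tool_pos': [302.32, 199.83, 18.37], 'ft_force': [-0.03, -0.63, -6.15], 'ft_torque': [-0.17, -0.09, -0.0], 'grip_width': 27.47} rotvec q [0.34 0.37 2.12 0.05 0.72 0.3 ]
[ 0.09 -0.1  -6.01] [-0.21 -0.08  0.03]
```

```bash
python3 -m creep '[[[0,0,0,5,0,0,0],[0,0,0,14,0,0,0],[0,0,0,28,0,0,0],[0,0,0,46,0,0,0],[0,0,0,68,0,0,0],[0,0,0,92,0,0,0],[0,0,0,118,0,0,0],[0,0,0,146,0,0,0],[0,4,-6,175,0,0,0],[0,10,-16,204,0,0,0]]]' 60
python3 -m creep '[[[0,8,-16,24,0,0,0],[0,15,-36,46,0,-0.01,0],[0,21,-60,66,0,-0.02,0],[0,26,-88,84,0,-0.03,0],[0,30,-120,98,0,-0.04,0],[0,34,-152,108,0,-0.05,0],[0,38,-180,114,0,-0.06,0],[0,40,-204,118,0,-0.07,0],[0,42,-224,119,0,-0.08,0],[0,43,-236,120,0,-0.08,0]]]' 60
python3 st.py t2
```

```text
time: 19.05
tool_pos: [311.7, 183.3, 223.9]
eef_rot: [0.482, 0.52, -0.517, 0.479]
ft_force: [0.9, 0.1, -6.6]
grip_width: 27.1
time: 20.3
tool_pos: [354.0, -53.3, 344.2]
eef_rot: [0.503, 0.5, -0.498, 0.499]
ft_force: [-0.3, -0.1, -5.3]
grip_width: 27.3
{'time': 20.3, 'tool_pos': [353.98, -53.34, 344.18], 'ft_force': [-0.3, -0.14, -5.3], 'ft_torque': [-0.15, 0.08, 0.03], 'grip_width': 27.3} rotvec q [-0.37 -0.06  1.61  0.01  1.59 -0.37]
[ 0.59 -0.65 -4.94] [-0.2   0.07 -0.06]
```

```bash
python3 -m creep '[[[0,-1,-10,0,0,0,0],[0,-2,-30,0,0,0,0],[0,-3,-62,0,0,0,0],[0,-4,-104,0,0,0,0],[0,-4,-152,0,0,0,0],[0,-4,-202,0,0,0,0],[0,-4,-250,0,0,0,0],[0,-4,-294,0,0,0,0],[0,-4,-332,0,0,0,0],[0,-4,-360,0,0,0,0]]]' 60
python3 -m creep '[[[0,0,-18,0,0,0,0],[0,0,-28,0,0,0,0],[0,0,-34,0,0,0,0],[0,0,-36,0,0,0,0],[0,0,-36,0,0,0,0],[0,0,-36,0,0,0,0],[0,0,-36,0,0,0,0],[0,0,-36,0,0,0,0],[0,0,-36,0,0,0,0],[0,0,-36,0,0,0,0]]]' 60
python3 st.py t3
python3 - <<'E'
from h import *
import cv2
np.set_printoptions(precision=3,suppress=True)
for t in ("lip_top","pin_mid","hook"):
    print(t,[(np.round(r["point"],1),round(r["conf"],2)) for r in optics.mark_of(t,"wrist")[:2]])
    s=observe();print(s["ft_force"],s["ft_torque"])
E
```

```text
time: 21.65
tool_pos: [350.2, -414.9, 343.2]
eef_rot: [0.503, 0.501, -0.498, 0.499]
ft_force: [0.5, -0.5, -4.8]
grip_width: 27.1
time: 22.9
tool_pos: [350.2, -450.9, 343.2]
eef_rot: [0.503, 0.501, -0.498, 0.499]
ft_force: [0.1, -0.6, -5.5]
grip_width: 26.9
{'time': 22.9, 'tool_pos': [350.2, -450.85, 343.25], 'ft_force': [0.1, -0.62, -5.54], 'ft_torque': [-0.16, 0.01, 0.01], 'grip_width': 26.87} rotvec q [-1.05  0.37  1.09  0.01  1.68 -1.05]
[-0.3   0.31 -6.19] [-0.16  0.06 -0.02]
lip_top [(array([290.8,  75.4]), 0.76)]
[-0.578 -0.488 -5.613] [-0.171  0.034  0.001]
pin_mid [(array([326. ,  80.4]), 0.67)]
[-0.363 -0.375 -5.454] [-0.217  0.037  0.011]
hook [(array([310.7,  90.1]), 0.91)]
[ 0.517 -0.25  -4.751] [-0.174  0.053 -0.02 ]
```

```bash
python3 - <<'E'
from fitb import *
np.set_printoptions(precision=2,suppress=True)
z=np.load("pics/t3.npz");d=z["d"];m=optics.camera_model("wrist");m["cam_to_world"]=z["T"];T=z["T"]
p=cv2.imread("pics/t3_w.png")
cv2.imwrite("pics/t3_c.png",cv2.resize(p[50:130,275:375],None,fx=7,fy=7,interpolation=cv2.INTER_CUBIC))
def az(uv,zz):
    o,dd=ray("wrist",uv,m); return o+dd*(zz-o[2])/dd[2]
print("lip",az([290.8,75.4],223.5),"pin",az([326,80.4],215))
v,u=np.mgrid[0:384,0:512];C=np.stack([(u-m["cx"])/m["fx"]*d,(v-m["cy"])/m["fy"]*d,d],-1)@T[:3,:3].T+T[:3,3]
mk=(C[...,2]>150)&(u>275)&(u<380)&(v>50)&(v<110); print(C[mk].min(0),C[mk].max(0),mk.sum())
mk2=mk&(C[...,0]<440)
Q=C[mk2]; print(Q.mean(0),np.polyfit(Q[:,0],Q[:,1],1))
for c in range(286,366,4):
    q=np.nonzero(mk[:,c])[0]; print(c,q.min() if len(q) else None,q.max() if len(q) else None, C[int(q.mean()),c] if len(q) else None)
# bracket fit
mk=(C[...,2]>100)&(u>215)&(u<290)&(v>122)&(v<222)&(C[...,2]<400)&(C[...,0]<385)
P=C[mk];print(len(P),P.min(0),P.max(0))
Rt=R.from_quat(z["rot"]).as_matrix();M=np.c_[-Rt[:,1],-Rt[:,2],Rt[:,0]]
x0=np.r_[z["tcp"]+[0,0,-113],R.from_matrix(M).as_rotvec()]
px,e=fit(P,x0,3000);Rm=R.from_rotvec(px[3:]).as_matrix();print(px[:3],e.mean(),"\n",Rm,"\n",Rt,"tcp in b",Rm.T@(z["tcp"]-px[:3]))
img=p.copy()
for q in ([14,62,-150],[-14,62,-150],[14,-62,-150],[14,62,-100],[-14,62,-100],[5,65,-100],[-5,65,-100],[5,65,46],[-5,65,46]):
    c=proj("wrist",px[:3]+Rm@np.array(q),m);cv2.circle(img,tuple(int(round(t*8)) for t in c),8,(0,0,255),-1,shift=3)
cv2.imwrite("pics/t3_b.png",cv2.resize(img[110:310,190:310],None,fx=5,fy=3))
E
```

```text
lip [ 388.87 -339.71  223.5 ] pin [ 428.07 -343.76  215.  ]
[ 348.38 -374.    150.03] [ 466.62 -333.3   531.37] 754
[ 407.56 -343.1   241.91] [   0.28 -457.36]
286 None None None
290 74 78 [ 387.92 -340.4   224.51]
294 74 79 [ 393.01 -339.69  217.98]
298 75 79 [ 397.1  -340.81  219.3 ]
302 75 79 [ 401.48 -340.72  218.38]
306 75 79 [ 405.52 -340.84  219.51]
310 75 104 [ 450.65 -325.49   13.62]
314 75 79 [ 414.27 -340.7   218.14]
318 75 79 [ 418.5  -340.71  218.23]
322 75 79 [ 422.61 -340.77  218.82]
326 75 103 [ 453.15 -335.06  115.65]
330 75 79 [ 431.25 -340.71  218.22]
334 75 88 [ 452.83 -338.97  157.37]
338 75 88 [ 452.94 -340.57  174.39]
342 74 88 [ 453.35 -341.93  188.91]
346 71 87 [ 447.05 -343.13  222.58]
350 71 86 [ 451.31 -342.11  222.12]
354 69 85 [ 454.99 -341.26  223.35]
358 69 84 [ 459.21 -340.25  222.96]
362 69 90 [ 462.88 -340.4   224.32]
4488 [ 330.39 -440.88  187.32] [ 366.86 -387.1   381.29]
[ 360.52 -455.62  230.34] 0.508507273292558 
 [[-0.99 -0.06  0.08]
 [-0.07  1.   -0.03]
 [-0.07 -0.04 -1.  ]] 
 [[ 0.    1.   -0.  ]
 [ 0.01 -0.   -1.  ]
 [-1.    0.   -0.01]] tcp in b [   1.53    1.22 -113.46]
```

```bash
python3 -m creep '[[[0,0,3,0,0,0,0],[0,0,9,-1,0.003,0.01,-0.01],[0,1,20,-2,0.006,0.02,-0.02],[0,2,34,-4,0.01,0.03,-0.03],[0,4,50,-6,0.015,0.04,-0.04],[0,6,66,-8,0.02,0.05,-0.05],[0,7,80,-10,0.025,0.06,-0.06],[0,8,90,-11,0.03,0.07,-0.065],[0,8,95,-12,0.03,0.075,-0.065],[0,8,97,-12,0.03,0.075,-0.065]]]' 60
python3 st.py t4
cat > an.py <<'E'
from fitb import *
import sys
np.set_printoptions(precision=2,suppress=True)
tag=sys.argv[1]
z=np.load(f"pics/{tag}.npz");d=z["d"];m=optics.camera_model("wrist");m["cam_to_world"]=z["T"];T=z["T"]
p=cv2.imread(f"pics/{tag}_w.png")
v,u=np.mgrid[0:384,0:512];C=np.stack([(u-m["cx"])/m["fx"]*d,(v-m["cy"])/m["fy"]*d,d],-1)@T[:3,:3].T+T[:3,3]
t=z["tcp"]
mk=(C[...,2]>60)&(u>205)&(u<300)&(v>100)&(v<224)&(C[...,2]<400)&(abs(C[...,0]-t[0])<28)&(C[...,1]<t[1]+80)
P=C[mk]
Rt=R.from_quat(z["rot"]).as_matrix();M=np.c_[-Rt[:,1],-Rt[:,2],Rt[:,0]]
x0=np.r_[t+[0,0,-113],R.from_matrix(M).as_rotvec()]
px,e=fit(P,x0,3000);Rm=R.from_rotvec(px[3:]).as_matrix();print(len(P),px[:3],e.mean(),"\n",Rm,"\n",Rt,"tcp in b",Rm.T@(t-px[:3]))
for y in (0,15,30): print("slot",y,px[:3]+Rm@np.array([0,y,0]))
img=p.copy()
for q in ([14,62,-150],[-14,62,-150],[14,-62,-150],[14,62,-100],[-14,62,-100],[5,65,-100],[-5,65,-100],[5,65,46],[-5,65,46],[5,65,-22],[-5,65,-22]):
    c=proj("wrist",px[:3]+Rm@np.array(q),m);cv2.circle(img,tuple(int(round(a*8)) for a in c),4,(0,0,255),-1,shift=3)
for q in ([388.5,-340.7,223.5],[421.5,-340.7,215],[448,-340.7,215],[391,-340.7,215]):
    c=proj("wrist",q,m);cv2.circle(img,tuple(int(round(a*8)) for a in c),4,(0,255,0),-1,shift=3)
a=[int(k) for k in sys.argv[2:6]]
cv2.imwrite(f"pics/{tag}_b.png",cv2.resize(img[a[0]:a[1],a[2]:a[3]],None,fx=4.5,fy=4.5,interpolation=cv2.INTER_CUBIC))
E
python3 an.py t4 100 230 210 375
```

```text
time: 24.4
tool_pos: [358.2, -353.8, 331.2]
eef_rot: [-0.507, -0.51, 0.525, -0.456]
ft_force: [-0.4, -0.3, -5.0]
grip_width: 27.1
{'time': 24.4, 'tool_pos': [358.25, -353.78, 331.17], 'ft_force': [-0.38, -0.33, -4.98], 'ft_torque': [-0.25, -0.07, -0.03], 'grip_width': 27.06} rotvec q [-0.91  0.29  1.24 -0.03  1.68 -0.85]
[-0.16 -0.71 -5.35] [-0.25 -0.09  0.01]
4615 [ 360.28 -355.79  217.68] 0.5343373193416483 
 [[-1.   -0.    0.  ]
 [-0.    1.   -0.01]
 [-0.   -0.01 -1.  ]] 
 [[-0.07  1.   -0.07]
 [ 0.04 -0.07 -1.  ]
 [-1.   -0.07 -0.03]] tcp in b [   1.63    1.23 -113.5 ]
slot 0 [ 360.28 -355.79  217.68]
slot 15 [ 360.22 -340.79  217.58]
slot 30 [ 360.16 -325.79  217.47]
```

```bash
cat > ov.py <<'E'
from fitb import *
import sys
def overlay(tag,pose,win,fx,out):
    z=np.load(f"pics/{tag}.npz");m=optics.camera_model("wrist");m["cam_to_world"]=z["T"]
    p=cv2.imread(f"pics/{tag}_w.png");a=win
    img=cv2.resize(p[a[0]:a[1],a[2]:a[3]],None,fx=fx,fy=fx,interpolation=cv2.INTER_CUBIC)
    Rm=R.from_rotvec(pose[3:]).as_matrix()
    def box(lo,hi,col):
        c=np.array([[x,y,zz] for x in (lo[0],hi[0]) for y in (lo[1],hi[1]) for zz in (lo[2],hi[2])])
        q=[(proj("wrist",pose[:3]+Rm@k,m)-[a[2]-.5,a[0]-.5])*fx for k in c]
        for i in range(8):
            for j in range(i+1,8):
                if (np.abs(c[i]-c[j])>0).sum()==1: cv2.line(img,tuple(np.round(q[i]).astype(int).tolist()),tuple(np.round(q[j]).astype(int).tolist()),col,1)
    box([-14,-62,-150],[14,62,-100],(0,0,255)); box([-5,29,-100],[5,65,46],(0,255,0))
    cv2.imwrite(out,img)
E
python3 - <<'E'
from ov import *
px=np.r_[[360.28,-355.79,217.68],R.from_matrix(np.array([[-1,0,0],[0,1,-.007],[0,-.007,-1]])).as_rotvec()]
overlay("t4",px,(115,180,215,285),9,"pics/t4_o1.png")
E
python3 -m creep '[[[0,2,0,0.3,0,0,0],[0,6,0,0.3,0,0,0],[0,11,0,0.3,0,0,0],[0,16,0,0.3,0,0,0],[0,20,0,0.3,0,0,0],[0,24,0,0.3,0,0,0],[0,28,0,0.3,0,0,0],[0,32,0,0.3,0,0,0],[0,36,0,0.3,0,0,0],[0,38,0,0.3,0,0,0]]]' 60
python3 st.py t5; python3 an.py t5 100 230 190 355
```

```text
time: 25.75
tool_pos: [396.4, -354.0, 331.5]
eef_rot: [-0.507, -0.51, 0.525, -0.456]
ft_force: [0.3, -0.1, -6.5]
grip_width: 27.3
{'time': 25.75, 'tool_pos': [396.42, -354.0, 331.5], 'ft_force': [0.35, -0.11, -6.47], 'ft_torque': [-0.3, -0.03, -0.0], 'grip_width': 27.32} rotvec q [-0.86  0.35  1.16 -0.03  1.71 -0.79]
[-0.13 -0.48 -5.63] [-0.26 -0.05  0.  ]
4666 [ 408.13 -356.14  218.43] 0.6863275938968018 
 [[-1.   -0.02  0.07]
 [-0.02  1.   -0.01]
 [-0.07 -0.01 -1.  ]] 
 [[-0.07  1.   -0.07]
 [ 0.04 -0.07 -1.  ]
 [-1.   -0.07 -0.03]] tcp in b [   3.96    1.44 -113.62]
slot 0 [ 408.13 -356.14  218.43]
slot 15 [ 407.78 -341.15  218.3 ]
slot 30 [ 407.42 -326.15  218.17]
```

```bash
python3 - <<'E'
import cv2
p=cv2.imread("pics/t5_s.png"); cv2.imwrite("pics/t5_sc.png",cv2.resize(p[150:290,200:330],None,fx=4.5,fy=4.2,interpolation=cv2.INTER_CUBIC))
E
python3 -m creep '[[[0,6,0,0,0,0,0],[0,13,0,0,0,0,0],[0,18,0,0,0,0,0],[0,19,12.2,0.8,-0.105,0,0],[0,19,26.5,0.1,-0.227,0,0],[0,19,40.6,-2.3,-0.349,0,0],[0,19,54.3,-6.5,-0.471,0,0],[0,19,67.4,-12.2,-0.593,0,0],[0,19,78,-18.4,-0.698,0,0],[0,19,87.9,-25.6,-0.803,0,0]]]' 60
python3 st.py t6
python3 - <<'E'
import cv2
p=cv2.imread("pics/t6_s.png"); cv2.imwrite("pics/t6_sc.png",cv2.resize(p[130:290,190:340],None,fx=4.5,fy=3.7,interpolation=cv2.INTER_CUBIC))
E
```

```text
time: 27.1
tool_pos: [415.8, -265.1, 306.1]
eef_rot: [-0.289, -0.263, 0.682, -0.618]
ft_force: [-0.7, -0.2, -5.6]
grip_width: 27.3
{'time': 27.1, 'tool_pos': [415.79, -265.08, 306.11], 'ft_force': [-0.75, -0.24, -5.56], 'ft_torque': [0.87, 0.12, -0.16], 'grip_width': 27.29} rotvec q [-0.23  0.18  1.72 -0.81  1.25  0.14]
[-0.31 -2.16 -5.  ] [ 0.62 -0.03 -0.  ]
```

```bash
python3 -m creep '[[[0,0,4,-3.5,0,0,0],[0,0,8,-8,0,0,0],[0,0,12,-12.3,0,0,0],[0,0,16.5,-16.7,0,0,0],[0,0,23.5,-26,0,0,0],[0,0,30,-35.9,0,0,0],[0,0,35,-45,0,0,0],[0,0,39,-55,0,0,0],[0,0,42,-64,0,0,0],[0,0,43.5,-70,0,0,0]]]' 40
python3 st.py t7
python3 - <<'E'
import cv2
p=cv2.imread("pics/t7_s.png"); cv2.imwrite("pics/t7_sc.png",cv2.resize(p[130:290,190:340],None,fx=4.5,fy=3.7,interpolation=cv2.INTER_CUBIC))
E
```

```text
time: 28.45
tool_pos: [415.1, -219.8, 233.0]
eef_rot: [-0.287, -0.266, 0.681, -0.618]
ft_force: [0.7, 0.5, -1.3]
grip_width: 26.8
{'time': 28.45, 'tool_pos': [415.13, -219.78, 233.04], 'ft_force': [0.72, 0.54, -1.31], 'ft_torque': [0.44, -0.02, 0.09], 'grip_width': 26.77} rotvec q [-0.13  0.26  1.84 -0.85  1.18  0.35]
[ 1.23  1.01 -1.56] [ 0.44 -0.1   0.08]
```

```bash
python3 -m creep '[[[0,0,0,0,0,0,0],[28.6,15,15,-40,0,0,0],[0,0,15,-40,0,0,0],[0,0,15,-40,0,0,0],[0,0,15,-40,0,0,0],[0,0,15,-40,0,0,0],[0,0,15,-40,0,0,0],[0,0,15,-40,0,0,0],[0,0,15,-40,0,0,0],[0,0,15,-40,0,0,0]]]' 25
python3 st.py t8
python3 - <<'E'
import cv2
p=cv2.imread("pics/t8_s.png"); cv2.imwrite("pics/t8_sc.png",cv2.resize(p[130:290,190:340],None,fx=4.5,fy=3.7,interpolation=cv2.INTER_CUBIC))
E
```

```text
time: 29.8
tool_pos: [415.2, -204.9, 193.1]
eef_rot: [-0.287, -0.267, 0.681, -0.618]
ft_force: [0.3, 0.5, -4.9]
grip_width: 27.9
{'time': 29.8, 'tool_pos': [415.15, -204.92, 193.11], 'ft_force': [0.27, 0.49, -4.85], 'ft_torque': [1.08, -0.04, 0.07], 'grip_width': 27.86} rotvec q [-0.1   0.31  1.89 -0.87  1.13  0.46]
[-0.79 -0.42 -5.36] [ 1.07 -0.07  0.06]
```

```bash
python3 - <<'E'
import cv2,numpy as np
f=lambda t:cv2.resize(cv2.imread(f"pics/{t}_s.png")[185:265,225:285],None,fx=6.5,fy=6.5,interpolation=cv2.INTER_CUBIC)
cv2.imwrite("pics/t78.png",np.hstack([f("t7"),f("t8")]))
E
cat > an2.py <<'E'
from ov import *
np.set_printoptions(precision=2,suppress=True)
tag=sys.argv[1];phi=float(sys.argv[2])
z=np.load(f"pics/{tag}.npz");d=z["d"];m=optics.camera_model("wrist");m["cam_to_world"]=z["T"];T=z["T"]
v,u=np.mgrid[0:384,0:512];C=np.stack([(u-m["cx"])/m["fx"]*d,(v-m["cy"])/m["fy"]*d,d],-1)@T[:3,:3].T+T[:3,3]
mk=(u>222)&(u<285)&(v>130)&(v<240)&(abs(C[...,0]-415)<24)&(C[...,2]<330)&(C[...,2]>40)
P=C[mk]
best=None
for f in (phi-12,phi,phi+12):
    M=R.from_euler("x",-f,degrees=True).as_matrix()@np.diag([-1,1,-1.])
    x0=np.r_[np.array([408,-340.7,215])-M@np.array([0,15,4]),R.from_matrix(M).as_rotvec()]
    px,e=fit(P,x0,2500)
    if best is None or e.mean()<best[1].mean(): best=(px,e)
px,e=best;Rm=R.from_rotvec(px[3:]).as_matrix()
print(len(P),e.mean(),px[:3],"\n",Rm,"\ntcp in b",Rm.T@(z["tcp"]-px[:3]),"slot15",px[:3]+Rm@np.array([0,15,0]))
print("phi",np.degrees(np.arctan2(-Rm[1,2],-Rm[2,2])))
overlay(tag,px,(90,290,180,330),4,f"pics/{tag}_o.png")
E
python3 an2.py t8 113
```

```text
4144 2.0302940927464124 [ 403.29 -328.47  232.52] 
 [[-1.   -0.04 -0.08]
 [ 0.09 -0.38 -0.92]
 [ 0.   -0.93  0.38]] 
tcp in b [  -0.8   -10.36 -129.82] slot15 [ 402.73 -334.11  218.63]
phi 112.2575550574788
```

```bash
python3 -m creep '[[[0,0,-1.2,-10.5,0,0,0],[0,1,-3,-21,0,0,0],[0,1,-5.7,-31,0,0,0],[0,2,-9,-41,0,0,0],[0,2,-13.2,-50.7,0,0,0],[0,3,-18,-60,0,0,0],[0,3,-23.5,-69.2,0,0,0],[0,4,-29.5,-78,0,0,0],[0,4,-36,-86.2,0,0,0],[0,4,-41,-92,0,0,0]]]' 25
python3 st.py t9
python3 - <<'E'
import cv2
p=cv2.imread("pics/t9_s.png"); cv2.imwrite("pics/t9_sc.png",cv2.resize(p[140:290,200:320],None,fx=5.5,fy=3.9,interpolation=cv2.INTER_CUBIC))
E
```

```text
time: 31.15
tool_pos: [421.1, -241.0, 104.1]
eef_rot: [-0.29, -0.272, 0.683, -0.613]
ft_force: [-2.3, 7.9, -5.0]
grip_width: 28.1
{'time': 31.15, 'tool_pos': [421.06, -241.01, 104.13], 'ft_force': [-2.34, 7.85, -5.0], 'ft_torque': [1.62, 0.03, -0.62], 'grip_width': 28.14} rotvec q [-0.18  0.47  1.96 -0.99  0.95  0.62]
[-0.8   7.03 -4.18] [ 1.44 -0.06 -0.62]
```

```bash
python3 -m creep '[[[0,0,-4,-5,0.03,0,0],[0,0,-8,-9,0.06,0,0],[0,0,-12,-14,0.09,0,0],[0,0,-16,-18.4,0.105,0,0],[0,0,-16,-18.4,0.105,0,0],[60,0,-16,-18.4,0.105,0,0],[60,0,-14,-16,0.105,0,0],[60,0,0,0,0.105,0,0],[60,0,18,21,0.105,0,0],[60,0,40,47,0.105,0,0]]]' 25
python3 st.py u1
python3 - <<'E'
import cv2
p=cv2.imread("pics/u1_s.png"); cv2.imwrite("pics/u1_sc.png",cv2.resize(p[140:290,200:320],None,fx=5.5,fy=3.9,interpolation=cv2.INTER_CUBIC))
E
```

```text
time: 32.5
tool_pos: [421.1, -201.1, 152.2]
eef_rot: [-0.321, -0.307, 0.668, -0.597]
ft_force: [0.8, -0.3, -0.1]
grip_width: 59.7
{'time': 32.5, 'tool_pos': [421.06, -201.06, 152.16], 'ft_force': [0.79, -0.33, -0.13], 'ft_torque': [0.31, 0.01, 0.02], 'grip_width': 59.66} rotvec q [-0.16  0.35  1.89 -0.77  1.05  0.38]
[0.66 0.17 0.44] [0.3  0.07 0.01]
```

```bash
python3 - <<'E'
from h import *
s=observe();R0=R.from_quat(s["eef_rot"])
Rt=np.array([[0,1,0],[0,0,-1],[-1,0,0.]])
print((R.from_matrix(Rt)*R0.inv()).as_rotvec())
E
```

```text
[ 0.64832939 -0.05265881  0.08646434]
```

```bash
python3 -m creep '[[[60,0,15,20,0,0,0],[60,0,25,60,0.1,-0.01,0.01],[60,0,20,110,0.2,-0.02,0.03],[60,-4,-10,155,0.32,-0.03,0.04],[60,-8,-60,180,0.45,-0.04,0.06],[60,-12,-115,190,0.55,-0.05,0.075],[60,-16,-170,190,0.648,-0.053,0.086],[60,-16,-215,190,0.648,-0.053,0.086],[60,-16,-235,190,0.648,-0.053,0.086],[60,-16,-235,190,0.648,-0.053,0.086]]]' 60
cat > lv.py <<'E'
from fitb import *
import sys
np.set_printoptions(precision=2,suppress=True)
tag=sys.argv[1]
s=observe();m=optics.camera_model("wrist");p,d=optics.capture("wrist")
np.savez(f"pics/{tag}.npz",d=d,T=m["cam_to_world"],tcp=s["tool_pos"],rot=s["eef_rot"]);cv2.imwrite(f"pics/{tag}_w.png",p)
T=m["cam_to_world"];v,u=np.mgrid[0:384,0:512];C=np.stack([(u-m["cx"])/m["fx"]*d,(v-m["cy"])/m["fy"]*d,d],-1)@np.array(T)[:3,:3].T+np.array(T)[:3,3]
mk=(C[...,2]>235)&(C[...,2]<285)&(C[...,0]>385)&(C[...,0]<450)&(C[...,1]>-420)&(C[...,1]<-230)
P=C[mk];print(s["time"],s["tool_pos"],len(P),P.min(0),P.max(0))
a=np.polyfit(P[:,1],P[:,2],1);b=np.polyfit(P[:,1],P[:,0],1)
print("slope dz/dy deg",np.degrees(np.arctan(a[0])),"z mean",P[:,2].mean(),"dx/dy deg",np.degrees(np.arctan(b[0])),"x",P[:,0].mean(),s["ft_torque"],s["ft_force"])
E
python3 lv.py v1; python3 lv.py v2
```

```text
time: 33.85
tool_pos: [405.8, -437.3, 342.1]
eef_rot: [-0.501, -0.5, 0.501, -0.498]
ft_force: [-0.2, 1.7, -0.3]
grip_width: 59.8
33.85 [ 405.81 -437.25  342.09] 1461 [ 401.73 -387.12  246.46] [ 411.34 -267.15  263.96]
slope dz/dy deg -6.719813105561534 z mean 254.48710902037783 dx/dy deg 0.45080697944800213 x 406.4529383725233 [-0.12  0.07 -0.01] [-0.22  1.74 -0.31]
33.9 [ 406.3  -435.95  342.81] 1516 [ 401.12 -389.25  250.62] [ 411.69 -266.99  259.93]
slope dz/dy deg -2.8301769961706285 z mean 255.34117846807965 dx/dy deg 0.6778600976219652 x 406.6357526472331 [-0.07  0.03 -0.04] [-0.45  0.59  1.02]
```

```bash
cat > sw.py <<'E'
from fitb import *
from scipy.optimize import least_squares
import sys
np.set_printoptions(precision=2,suppress=True)
n=int(sys.argv[1]);ts=[];an=[];xs=[];F=[]
m=optics.camera_model("wrist");T=np.array(m["cam_to_world"]);v,u=np.mgrid[0:384,0:512]
for i in range(n):
    s=observe();p,d=optics.capture("wrist")
    C=np.stack([(u-m["cx"])/m["fx"]*d,(v-m["cy"])/m["fy"]*d,d],-1)@T[:3,:3].T+T[:3,3]
    mk=(C[...,2]>225)&(C[...,2]<295)&(C[...,0]>385)&(C[...,0]<450)&(C[...,1]>-420)&(C[...,1]<-220)
    P=C[mk];a=np.polyfit(P[:,1],P[:,2],1);ts.append(s["time"]);an.append(np.degrees(np.arctan(a[0])));xs.append(P[:,0].mean());F.append(np.r_[s["ft_force"],s["ft_torque"]])
ts=np.array(ts);an=np.array(an);print(ts);print(an);print("x",np.mean(xs),"ends",P[:,1].min(),P[:,1].max(),"F",np.mean(F,0))
best=None
for T0 in np.arange(.5,1.0,.05):
    f=lambda q:q[0]+q[1]*np.sin(2*np.pi*ts/q[3])+q[2]*np.cos(2*np.pi*ts/q[3])-an
    r=least_squares(f,[0,3,3,T0])
    if best is None or r.cost<best.cost: best=r
print("mean",best.x[0],"amp",np.hypot(*best.x[1:3]),"period",best.x[3],"res",np.sqrt(2*best.cost/n))
cv2.imwrite(f"pics/sw{ts[0]:.2f}.png",p)
E
python3 sw.py 14
```

```text
[33.95 34.   34.05 34.1  34.15 34.2  34.25 34.3  34.35 34.4  34.45 34.5
 34.55 34.6 ]
[ 1.92  6.9  11.16 14.02 14.92 13.79 10.88  6.65  1.89 -2.58 -6.01 -7.35
 -7.5  -5.68]
x 406.3768065162735 ends -387.25698636496816 -264.97291634696876 F [ 0.2  -0.07 -0.14 -0.08  0.06  0.01]
mean 3.453809364218553 amp 11.39110058374661 period 0.7420280759218414 res 0.15866454994997325
```

```bash
python3 -m creep '[[[60,0,0,0,0,0,0],[60,0,0,0,0,0,0],[60,0,0,0,0,0,0],[60,0,0,0,0,0,0],[60,0,0,0,0,0,0],[60,0,0,0,0,0,0],[60,0,0,0,0,0,0],[60,0,0,0,0,0,0],[60,0,0,0,0,0,0],[60,0,0,0,0,0,0]]]' 60 | head -1; python3 sw.py 16
```

```text
time: 35.9
[35.9  35.95 36.   36.05 36.1  36.15 36.2  36.25 36.3  36.35 36.4  36.45
 36.5  36.55 36.6  36.65]
[-2.19 -4.78 -6.21 -5.94 -3.99 -1.02  2.74  6.52  9.59 11.55 11.91 10.83
  8.46  5.2   1.61 -1.74]
x 406.6959429784458 ends -390.08659802712106 -267.1057453324749 F [ 0.09  0.02  0.09 -0.07  0.06 -0.01]
mean 2.946083354921278 amp 9.076122851660175 period 0.7547821985935957 res 0.1267414299652874
```

```bash
python3 - <<'E'
from h import *
z=np.load("pics/v2.npz");d=z["d"];T=z["T"];m=optics.camera_model("wrist")
v,u=np.mgrid[0:384,0:512];C=np.stack([(u-m["cx"])/m["fx"]*d,(v-m["cy"])/m["fy"]*d,d],-1)@T[:3,:3].T+T[:3,3]
mk=(abs(C[...,2])<12)&(C[...,0]>345)&(C[...,0]<560)&(v<222)&(d>0)
P=C[mk];A=np.c_[P[:,:2],np.ones(len(P))];c=np.linalg.lstsq(A,P[:,2],rcond=None)[0];print(len(P),np.degrees(c[:2]),c[2],P[:,2].mean())
E
```

```text
18304 [ 0.19643252 -0.01166647] 0.39656893752068084 2.0185507422993587
```

```bash
python3 -m creep '[[[60,0,0,0,0,0,0],[60,0,0,0,0,0,0],[60,0,0,0,0,0,0],[60,0,0,0,0,0,0],[60,0,0,0,0,0,0],[60,0,0,0,0,0,0],[60,0,0,0,0,0,0],[60,0,0,0,0,0,0],[60,0,0,0,0,0,0],[60,0,0,0,0,0,0]]]' 60 | head -1; python3 -m creep '[[[60,0,0,0,0,0,0],[60,0,0,0,0,0,0],[60,0,0,0,0,0,0],[60,0,0,0,0,0,0],[60,0,0,0,0,0,0],[60,0,0,0,0,0,0],[60,0,0,0,0,0,0],[60,0,0,0,0,0,0],[60,0,0,0,0,0,0],[60,0,0,0,0,0,0]]]' 60 | head -1; python3 sw.py 15
```

```text
time: 37.95
time: 39.2
[39.2  39.25 39.3  39.35 39.4  39.45 39.5  39.55 39.6  39.65 39.7  39.75
 39.8  39.85 39.9 ]
[ 3.25  5.41  7.15  8.16  8.25  7.5   5.96  4.04  1.93  0.06 -1.19 -1.71
 -1.34 -0.26  1.32]
x 406.66998092437876 ends -392.4285865044601 -267.9758594742567 F [ 0.18  0.02  0.05 -0.06  0.07  0.01]
mean 3.2396929280225413 amp 5.023342928476472 period 0.7461064962709012 res 0.07515098569832164
```

```bash
ls -t pics/sw* | head -1; cp $(ls -t pics/sw* | head -1) pics/swl.png
```

```text
pics/sw39.20.png
```

```bash
for i in 1; do :; done; python3 -m creep '[[[60,0,0,0,0,0,0],[60,0,0,0,0,0,0],[60,0,0,0,0,0,0],[60,0,0,0,0,0,0],[60,0,0,0,0,0,0],[60,0,0,0,0,0,0],[60,0,0,0,0,0,0],[60,0,0,0,0,0,0],[60,0,0,0,0,0,0],[60,0,0,0,0,0,0]]]' 60 | head -1; python3 -m creep '[[[60,0,0,0,0,0,0],[60,0,0,0,0,0,0],[60,0,0,0,0,0,0],[60,0,0,0,0,0,0],[60,0,0,0,0,0,0],[60,0,0,0,0,0,0],[60,0,0,0,0,0,0],[60,0,0,0,0,0,0],[60,0,0,0,0,0,0],[60,0,0,0,0,0,0]]]' 60 | head -1; python3 -m creep '[[[60,0,0,0,0,0,0],[60,0,0,0,0,0,0],[60,0,0,0,0,0,0],[60,0,0,0,0,0,0],[60,0,0,0,0,0,0],[60,0,0,0,0,0,0],[60,0,0,0,0,0,0],[60,0,0,0,0,0,0],[60,0,0,0,0,0,0],[60,0,0,0,0,0,0]]]' 60 | head -1;  python3 -m creep '[[[60,0,0,0,0,0,0],[60,0,0,0,0,0,0],[60,0,0,0,0,0,0],[60,0,0,0,0,0,0],[60,0,0,0,0,0,0],[60,0,0,0,0,0,0],[60,0,0,0,0,0,0],[60,0,0,0,0,0,0],[60,0,0,0,0,0,0],[60,0,0,0,0,0,0]]]' 60 | head -1; python3 sw.py 15
```

```text
time: 41.2
time: 42.45
time: 43.7
time: 44.95
[44.95 45.   45.05 45.1  45.15 45.2  45.25 45.3  45.35 45.4  45.45 45.5
 45.55 45.6  45.65]
[2.98 2.94 2.98 3.07 3.03 3.01 2.98 2.98 2.93 3.04 2.98 3.05 2.99 2.99
 3.05]
x 406.6825103551793 ends -393.4244325175416 -268.95955098236436 F [-0.06  0.06  0.11 -0.07  0.05  0.01]
mean 2.99692073084424 amp 0.03134427600726828 period 0.4405608958730279 res 0.03368168565240757
```

```bash
python3 - <<'E'
from rig import observe, optics, ctrl
import cv2
im,d=optics.capture("side"); cv2.imwrite("pics/final_side.png",im)
s=observe(); print(s["time"],s["tool_pos"],s["ft_force"],s["grip_width"])
E
```

```text
45.75 [ 406.97923015 -435.44038388  343.87539529] [ 0.20357306  0.34196357 -0.39396695] 59.819124433479935
```

View pics/final_side.png

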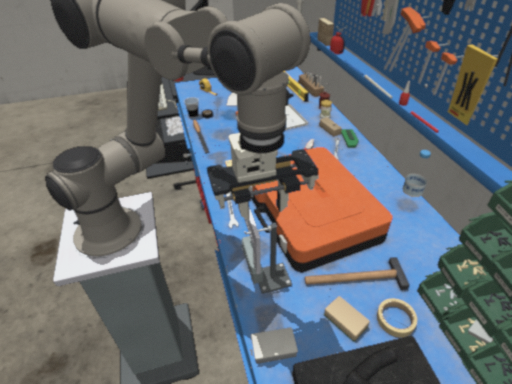

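The side view shows the bracket hanging upright on the stand at about (252,245), below the open gripper. The grey box (275,345), sanding block (347,317) and spanner (232,212) are in place. I'm handing it in.

```bash
python3 -c "from rig import ctrl; print(ctrl.hand_in())"
```

```text
the job is handed in; nothing more can be done
None
```

The bracket hangs upright and still on the pin, behind the lip, by the slot at y = +15. I handed it in at about 45.8 s of the 58 s allowed.

**Level:** It is not exactly level. The wrist depth camera shows a tilt of about 3°, with the -y end slightly high, and the bench reads flat in the same camera, so the tilt is real. The balance point came out at y ≈ 16 mm from the wrist torque while carrying and about 18.5–20.5 mm from the trial hang. I estimate slot +30 would tilt about 5–7° the other way and slot 0 more than +15 does. I did not try those two slots.

**Last checks:**
- **Stillness:** over 15 frames (0.7 s) the angle changed by only about 0.1°.
- **Position:** the plate's centre is about 16 mm behind the lip's inner face.
- **Robot:** the gripper is open and clear, with the wrist force near 0.
- **Bystanders:** the grey box, sanding block and spanner look to be in place in the last side picture.

**What went wrong on the way:**
- **Slipped grasps:** the first grasp slipped in the cradle. The second lost the bracket while I was straightening it.
- **Near fall:** after the second slip, the bracket tipped over the front edge of the bench. It stayed hooked there by its housing and did not reach the floor.
- **Not lowered on as described:** I picked it up again by the housing, put the slot over the lip upside down, and turned it upright about the pin. It slipped briefly once during the turn and I caught it.
- **Typo:** one row held an unintended 15 mm shift in x, which did no harm.

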